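# Open the reader with the blade and hold the cartridge in its corner

## Task

The flip cover of the test reader has no handle: push the thin steel blade into the slot at its front, lever the cover up and over until it lies back fully open, without touching the cover with the gripper, then lay the blade down on the desk. Pick up the test cartridge and stand it on the reader's stage, long side along the long fence, and press it firmly into the corner so that it sits flush against both metal fences at once. Leave the other things on the desk where they are, and finish while still holding the cartridge pressed into the corner.

Things in the scene. Friction and masses are not known exactly. Their poses are not given: they have to be found in the camera images.
- reader: white bench reader, fixed: 140 (its x) by 150 (its y) mm, 51 mm high without its cover. Origin at the centre of its underside; x runs from the slot side to the hinge side, z up. The stage is a level floor 35 mm above the desk inside a rim 8 mm wide (12 mm at the hinge) that rises to 51 mm
- slot (a point): mouth of the slot in the reader's front rim, at its centre, on the outer face: reader x = -70, y = 0, z = 46 mm; axes as the reader's. The slot is 64 mm wide (y) and 10 mm high, between a sill at 41 mm and the shut cover's underside at 51 mm; the rim is 8 mm thick and the space behind is free to 40 mm from the mouth. The blade enters along +x
- fence_end: short metal fence on the stage, a bar 8 (x) by 53 (y) by 12 mm high; origin at the centre of its underside, axes as the reader's. The cartridge's end presses against its -x face, which lies at x = +34 mm in the reader
- fence_side: long metal fence on the stage, a bar 72 (x) by 8 (y) by 12 mm high; origin at the centre of its underside, axes as the reader's. The cartridge's long side presses against its +y face, which lies at y = -35 mm in the reader
- stage_corner (a point): the corner where the two fence faces meet, on the stage floor: reader x = +34, y = -35, z = +35 mm; the free stage lies to -x and +y of it. Floor and fences have high friction (about 1), so sliding the cartridge along one of them takes a push of several newtons before the other is reached
- cover (a joint): angle of the flat grey cover, 0 shut, 2.0 fully open (leaning back beyond upright). It turns up about its hinge on the reader's +x side; it weighs 100 g, has a slightly stiff hinge, falls shut when let go below about 1.4, stays from there to about 1.75 and falls fully open by itself beyond that
- cover_hinge (a point): middle of the cover's hinge axis, which runs along the reader's y: reader x = +66, z = +55 mm; its axes turn with the cover
- cover_edge (a point): middle of the lower edge of the cover's free front end, 135 mm from the hinge; the cover is 135 by 148 by 5 mm; moves with the cover
- blade_grip (a point): on the axis of the opening blade's black handle, half-way up (10 mm above the desk), near its centre of mass; x points to the tip, z up. Handle 90 long, 14 wide, 20 mm high, from 65 mm behind this point to 25 mm ahead; then the steel blade, 90 long, 16 wide, 2.5 mm thick, at the handle's mid-height. 60 g
- blade_tip (a point): middle of the end of the steel blade, 115 mm ahead of blade_grip, half-way through its thickness; same axes
- cartridge_center (a point): centre of the test cartridge, an upright white plastic block 56 (x) by 34 (y) by 44 mm high with a grey band round its foot and a small round window on top; half-way up, 22 mm above what it stands on. 60 to 130 g. Either end may go first
- tube_rack: black rack 120 by 76 mm, with tubes 90 mm high; origin at the centre of its underside; leave alone
- meter: white hand-held meter 120 by 68 by 26 mm, origin at the centre of its underside; leave alone
- tape: blue tape dispenser 70 by 34 by 61 mm, origin at the centre of its underside; leave alone
- lancet_box: box 90 by 60 by 70 mm, origin at the centre of its underside; leave alone
Not all that is in view belongs to the job. Of the things that look like the part that bears blade_grip, the larger one is meant. What is shaped like the part that bears cartridge_center but turquoise is not meant.

How it is judged:
By the outcome, as a careful person would: the job done as asked, in the order asked, and still so for the second after the job is handed in, while the arm keeps its last pose, push and grip.
It also fails if it takes over 72 s, if anything falls off the work surface, if the arm or the gripper's body presses on something with over 40 N, if the wrist force passes 120 N, or if a joint passes its speed limit or range.

## Robot

A 7-joint arm with a two-finger parallel gripper is mounted at the origin on the work surface. World frame = base frame: x ahead of the robot, y to its left, z up, the work surface at z = 0. Lengths are in mm, angles in degrees, forces in N, time in s.
With the tool pointing down it reaches from about 400 to 875 mm from the base axis. Payload 6.5 kg.
Tool frame: the origin (TCP) lies at the very end of the fingers, on their centre line; the grasp point (between the pads) lies 19 mm behind it (bot.hold_point_z is the distance from the TCP to the grasp point, in mm); x points along the fingers, y is the direction in which the jaws open and shut, and the axes are right-handed (so a half turn about x gives the same grasp; the last joint's range is limited). The gripper opens to 88 mm and grips with 3 to 60 N. Pads are 18 mm wide; open, the fingers measure 123 mm over their backs; the gripper's body (75 mm by 187 mm) begins 45 mm behind the grasp point.
Start: joints at [70.462, 30.733, -0.252, 88.115, 0.149, 61.152, -4.079], TCP at [176.376, -625.605, 214.816] pointing down, gripper open.
Joint ranges: [-154.64, 154.64], [-21.42, 123.67], [-72.66, 72.17], [13.99, 137.28], [-74.86, 254.86], [10.95, 109.41], [-158.01, 158.01]. Speed limits (degrees/s): [136.94, 136.94, 180, 180, 180, 180, 180].

## Interface

Orientations are given as [roll, pitch, yaw] about the fixed x, y, z axes, in that order (R = Rz(yaw) Ry(pitch) Rx(roll)).
In Python, from bench import monitor, imaging, order, bot gives the robot as it stands.
- The arm moves only by the shell command python3 -m jog 'ROWS'. ROWS is JSON, a list of rows, each an object with "translation": the shift along the tool's x, y, z in cm, a list of three; "twist": the turn about the tool's x in degrees; "gripper": the opening, from 0 (shut) to 1 (fully open). A call has 1 to 12 rows; each row is the pose to reach, as a shift and turn from the pose commanded when the call began, along the tool's axes at that moment; what a row does not reach only later rows make up. A row lasts 1/12 s, in which the tool goes at most 41.7 mm and 7.16 degrees, less where a joint would pass 70% of its speed; a pose out of reach is approached as far as the arm can. A call with a gripper value outside its range is refused whole. The fingers move at their own pace and stop on an object; the grip force is fixed at half the most. Time passes only in rows, so rows that repeat a pose let the fingers close. It gives the time, the measured TCP pose, the force and the opening at its end, in the units of the state.
- monitor.read_state(): the state, without advancing time (a new reading comes with each control period).
- imaging.get_image(name): name is "side" or "top" or "wrist"; returns a dict with "image" (400x640x3 uint8, red, green, blue), "camera_matrix" (3x3 intrinsics, pixels), "R" (3x3) and "t" (3): a world point X has camera coordinates R X + t; the wrist camera has in their place "T_tool_cam" (4x4, takes a point from camera to tool coordinates, whose origin is the TCP and whose axes are the tool frame's). Camera axes: x right, y down, z forward; pixel columns grow to the right and rows downward; lengths in mm; the calibration is good to about 2 mm. The wrist camera is an equidistant fisheye: a pixel r from the principal point sees the ray r / f radians off the axis. A picture is of the moment at which its call begins: read the wrist's pose just before it. There is no depth.
- order.hand_in(): hands the job in, once; it reports no verdict.
The state is a dict: "t": time; "joint_positions": joint angles; "joint_vel": joint speeds; "joint_torque": joint torques, N m; "eef_pos": TCP position; "orientation": TCP orientation; "wrist_force": force on the tool from outside, world axes, zero at the start; "moment": the same for the moment, N m; "width": opening from 0.0 (shut) to 1.0 (fully open).
Only numpy, scipy, OpenCV 4.12 (cv2) and the standard library are available. Lean on these libraries where they do the work, as an engineer would, in place of code of your own. Each camera call takes 0.05 s, during which the arm holds its last target.

## Working session

There is one attempt and no reset: what is moved stays moved. The work goes in short steps, Python scripts to look and compute and a shell command to move; the robot and the scene stay as the last step left them, time stands still between calls to the robot, and variables do not carry over. Pictures are saved under pics/ and viewed, and the job is handed in when it is done.

```bash
ls -la; mkdir -p pics; python3 - <<'E'
from bench import monitor, imaging, order, bot
import cv2
print(monitor.read_state()); print([a for a in dir(bot) if a[0]!='_'])
for n in ("side","top","wrist"):
    d=imaging.get_image(n); cv2.imwrite(f"pics/{n}0.png",d["image"][:,:,::-1])
    print(n,{k:v for k,v in d.items() if k!="image"})
E
```

```text
total 12
drwxr-xr-x  3 agent agent 4096 Dec  7 04:00 .
drwxr-xr-x 23 root  root  4096 Dec  7 04:00 ..
drwxr-xr-x  2 agent agent 4096 Dec  7 04:00 pics
{'t': 0.0, 'joint_positions': array([70.4627033 , 30.77771962, -0.25378986, 88.16775158,  0.14929428,
       61.15109692, -4.07952871]), 'joint_vel': array([ 0.07465805, -0.00354371, -0.01957435, -0.0099054 , -0.03475156,
       -0.01385092,  0.01009226]), 'joint_torque': array([ 1.70703433e-04, -5.70983291e+01,  9.91007946e-01, -2.51602721e+01,
       -5.61862229e-02,  1.79086259e-02,  1.85879480e-04]), 'eef_pos': array([ 176.17937216, -625.01702541,  213.95672366]), 'orientation': array([-85.45686567,  89.90375723, 110.29120224]), 'wrist_force': array([0.52279457, 0.68390161, 0.20575131]), 'moment': array([0.02030533, 0.02518508, 0.0111038 ]), 'width': 0.9975262012160933}
['MotionError', 'hold_point_z']
side {'camera_matrix': array([[488.00093861,   0.        , 321.46470547],
       [  0.        , 488.00093861, 192.77571733],
       [  0.        ,   0.        ,   1.        ]]), 'R': array([[ 0.98566307, -0.16757434,  0.01967599],
   
[... 375 characters left out ...]
108893],
       [-0.98282085, -0.01364751, -0.18405685],
       [ 0.18429464, -0.01889842, -0.98268934]]), 't': array([  25.98330236,  617.69246041, 1208.14070429])}
wrist {'camera_matrix': array([[309.70691629,   0.        , 316.9431702 ],
       [  0.        , 309.70691629, 200.74838896],
       [  0.        ,   0.        ,   1.        ]]), 'T_tool_cam': array([[-1.24002994e-03, -3.13934409e-01,  9.49443863e-01,
        -1.69065025e+02],
       [ 9.99998694e-01, -1.37319444e-03,  8.52009650e-04,
        -9.35616130e-02],
       [ 1.03629588e-03,  9.49443680e-01,  3.13935702e-01,
        -8.10351298e+01],
       [ 0.00000000e+00,  0.00000000e+00,  0.00000000e+00,
         1.00000000e+00]])}
```

View pics/side0.png

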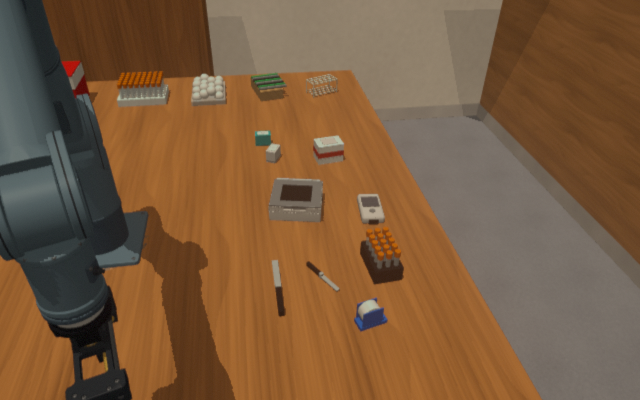

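View pics/top0.png

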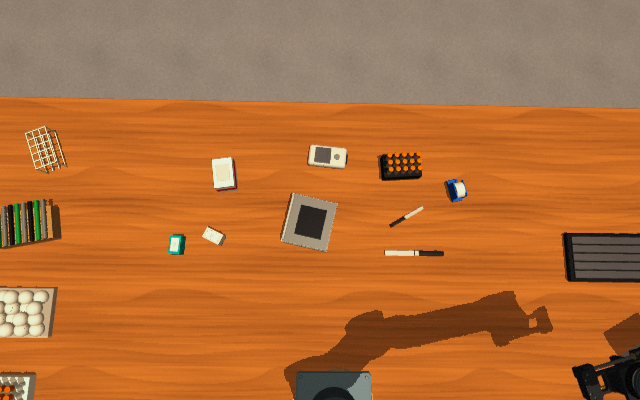

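View pics/wrist0.png

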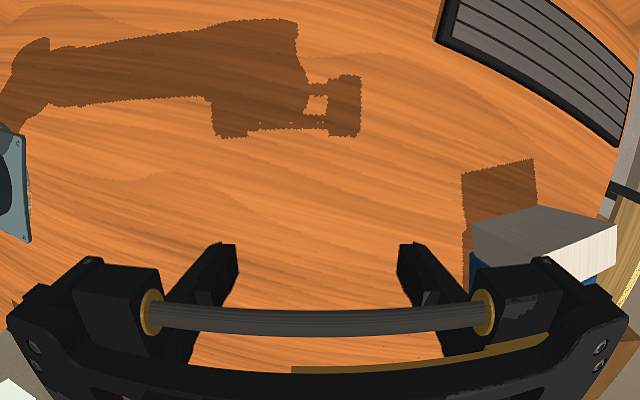

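The side view shows the reader at (297,200) with its slot face towards the camera. The larger knife is at (277,285) and a smaller one at (322,275). The white block is at (273,153) and the turquoise one at (263,138). In the top view the same things are at: reader (310,222), large knife (414,253), small knife (406,216), white block (213,236), turquoise (177,244). I'll enlarge crops to confirm.

```bash
cat > h.py <<'E'
from bench import monitor, imaging, order, bot
import cv2, numpy as np
from scipy.spatial.transform import Rotation as Ro
def snap(n,f=None):
    d=imaging.get_image(n)
    if f: cv2.imwrite(f"pics/{f}.png",d["image"][:,:,::-1])
    return d
def ray(d,uv):
    K=d["camera_matrix"]; p=np.linalg.inv(K)@np.array([uv[0],uv[1],1.])
    return -d["R"].T@d["t"], d["R"].T@p
def onz(d,uv,z):
    c,v=ray(d,uv); return c+v*(z-c[2])/v[2]
def px(d,X):
    c=d["R"]@np.array(X,float)+d["t"]; p=d["camera_matrix"]@c; return p[:2]/p[2]
def wray(d,pos,rpy,uv):
    K=d["camera_matrix"]; a=(np.array(uv,float)-K[:2,2])/K[0,0]; r=np.hypot(*a)
    v=np.array([*(a/r*np.sin(r)),np.cos(r)]); T=d["T_tool_cam"]
    R=Ro.from_euler("xyz",rpy,degrees=True).as_matrix()
    return np.array(pos)+R@T[:3,3], R@T[:3,:3]@v
def crop(img,x0,x1,y0,y1,s,f):
    cv2.imwrite(f"pics/{f}.png",cv2.resize(img[y0:y1,x0:x1,::-1],None,fx=s,fy=s,interpolation=cv2.INTER_CUBIC))
E
python3 - <<'E'
from h import *
t=cv2.imread("pics/top0.png")[:,:,::-1];s=cv2.imread("pics/side0.png")[:,:,::-1]
crop(t,160,480,140,270,2.5,"tc0"); crop(s,240,400,120,330,2.8,"sc0")
E
```

```text
(no output)
```

View pics/tc0.png

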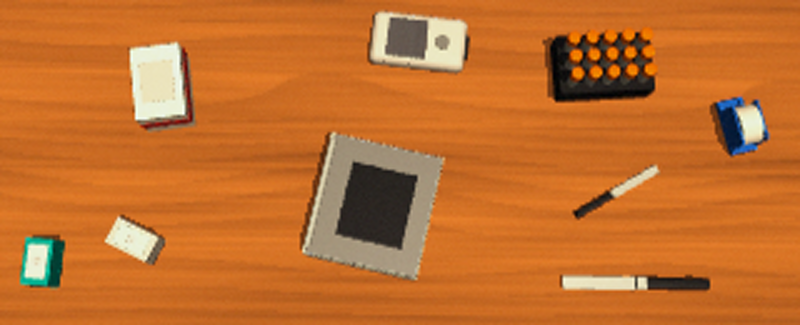

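View pics/sc0.png

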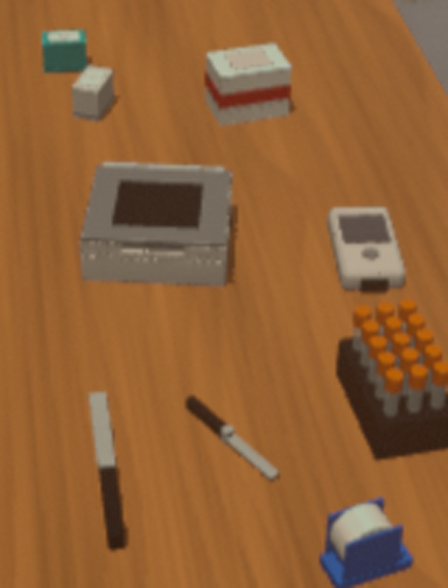

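The crops confirm the parts. The larger knife, 59 px or about 180 mm long, has its tip to the left at top (385,253) and its handle to the right, and the smaller knife is about 38 px. The white cartridge is at top (213,236), against the turquoise one at (177,244). Next I measure them.

```bash
cat > m.py <<'E'
from h import *
d=snap("top"); im=d["image"]; hsv=cv2.cvtColor(im,cv2.COLOR_RGB2HSV)
print("cam",-d["R"].T@d["t"])
def blob(roi,mask):
    m=np.zeros_like(mask); x0,x1,y0,y1=roi; m[y0:y1,x0:x1]=mask[y0:y1,x0:x1]
    n,l,st,ce=cv2.connectedComponentsWithStats(m); k=1+np.argmax(st[1:,4]); m=(l==k).astype(np.uint8)
    c=max(cv2.findContours(m,cv2.RETR_EXTERNAL,cv2.CHAIN_APPROX_NONE)[0],key=cv2.contourArea)
    return m,c
def rect(c,z):
    P=np.array([onz(d,p[0],z)[:2] for p in c],np.float32); r=cv2.minAreaRect(P); return r,cv2.boxPoints(r)
low=(hsv[:,:,1]<90).astype(np.uint8)
m,c=blob((270,345,185,260),low); r=rect(c,56); print("reader",st if 0 else r, int(m.sum()))
m,c=blob((195,232,222,250),((hsv[:,:,1]<70)&(hsv[:,:,2]>190)).astype(np.uint8)); print("cart top",rect(c,44),c.mean(0),cv2.boundingRect(c))
knife=((hsv[:,:,1]<110)|(hsv[:,:,2]<70)).astype(np.uint8)
m,c=blob((375,455,243,263),knife); print("knife",rect(c,12),cv2.boundingRect(c))
m,c=blob((375,418,243,263),(hsv[:,:,1]<110).astype(np.uint8)); print("steel",rect(c,11.),cv2.boundingRect(c))
m,c=blob((410,455,243,263),(hsv[:,:,2]<80).astype(np.uint8)); print("handle",rect(c,20),cv2.boundingRect(c))
crop(im,270,350,185,260,8,"rd"); 
E
python3 m.py
```

```text
cam [ 384.16907879   57.23815627 1300.3695557 ]
reader (((542.246826171875, 79.6406478881836), (138.4315185546875, 149.49403381347656), 77.5906982421875), array([[454.37204 ,  28.104622],
       [600.37354 ,  -4.020729],
       [630.1216  , 131.17667 ],
       [484.12012 , 163.30203 ]], dtype=float32)) 2282
cart top (((499.3105163574219, 367.6689758300781), (53.837276458740234, 30.21691131591797), 64.47896575927734), array([[474.07855, 349.88623],
       [501.34714, 336.8675 ],
       [524.5425 , 385.45172],
       [497.2739 , 398.47046]], dtype=float32)) [[212.10416667 235.33333333]] (202, 227, 21, 17)
knife (((457.0341491699219, -244.6711883544922), (15.257636070251465, 179.4779510498047), 0.6273391842842102), array([[ 448.42325, -155.02112],
       [ 450.38834, -334.4883 ],
       [ 465.64505, -334.32126],
       [ 463.67996, -154.85406]], dtype=float32)) (385, 250, 59, 6)
steel (((456.6502685546875, -204.68618774414062), (15.269485473632812, 99.173828125), 0.6273355484008789), array([[ 448.47308, -155.18584],
       [ 449.5589 , -254.35371],
       [ 464.82745, -254.18654],
       [ 463.74164, -155.01866]], dtype=float32)) (385, 250, 33, 6)
handle (((455.64691162109375, -294.9303894042969), (12.1519136428833, 74.1224136352539), 0.6273396611213684), array([[ 449.16553, -257.93793],
       [ 449.9771 , -332.0559 ],
       [ 462.1283 , -331.92285],
       [ 461.3167 , -257.80487]], dtype=float32)) (419, 251, 25, 5)
```

View pics/rd.png

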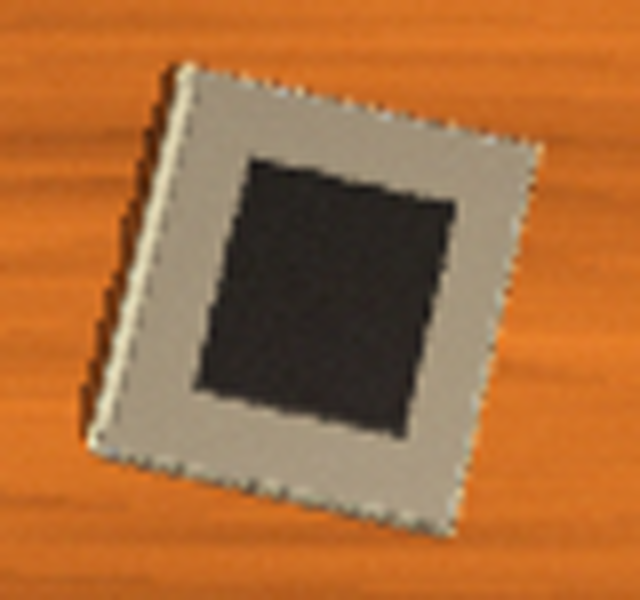

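```bash
cat > plan.py <<'E'
# usage: python3 plan.py x y z [yaw_y]: TCP goal in world and world angle (deg) of tool y axis (mod 180)
from h import *; import sys
a=list(map(float,sys.argv[1:]))
s=monitor.read_state(); R=Ro.from_euler("xyz",s["orientation"],degrees=True).as_matrix()
print("t",round(s["t"],2),"tcp",s["eef_pos"].round(1),"w",round(float(s["width"]),3),"F",s["wrist_force"].round(1))
ay=np.degrees(np.arctan2(R[1,1],R[0,1])); print("tool x",R[:,0].round(3),"y ang",round(ay,2),"j7",s["joint_positions"][6].round(1))
if len(a)>=3: print("shift cm",(R.T@(np.array(a[:3])-s["eef_pos"])/10).round(2))
if len(a)==4:
    d=(a[3]-ay+90)%180-90; print("twist (x down => minus)",round(-d if R[2,0]<0 else d,2))
E
python3 plan.py 456.5 -272 150 0.6
```

```text
t 0.2 tcp [ 176.2 -625.3  214.3] w 1.006 F [-0.5  0.1 -0.1]
tool x [-0.     0.001 -1.   ] y ang -74.26 j7 -4.1
shift cm [  6.45 -26.39 -36.56]
twist (x down => minus) -74.86
```

```bash
python3 -m jog '[{"translation":[2,-10,-14],"twist":-28,"gripper":1},{"translation":[3,-14,-19],"twist":-40,"gripper":1},{"translation":[6.4,-26.4,-36.6],"twist":-74.9,"gripper":1},{"translation":[6.4,-26.4,-36.6],"twist":-74.9,"gripper":1},{"translation":[6.4,-26.4,-36.6],"twist":-74.9,"gripper":1},{"translation":[6.4,-26.4,-36.6],"twist":-74.9,"gripper":1},{"translation":[6.4,-26.4,-36.6],"twist":-74.9,"gripper":1},{"translation":[6.4,-26.4,-36.6],"twist":-74.9,"gripper":1},{"translation":[6.4,-26.4,-36.6],"twist":-74.9,"gripper":1},{"translation":[6.4,-26.4,-36.6],"twist":-74.9,"gripper":1},{"translation":[6.4,-26.4,-36.6],"twist":-74.9,"gripper":1},{"translation":[6.4,-26.4,-36.6],"twist":-74.9,"gripper":1}]'; python3 plan.py 456.5 -272 150 0.6
```

```text
t: 1.2
eef_pos: [461.9, -263.7, 150.4]
orientation: [148.1, 89.7, 59.5]
wrist_force: [-0.0, 0.5, 0.1]
width: 0.996
t 1.2 tcp [ 461.9 -263.7  150.4] w 0.996 F [-0.   0.5  0.1]
tool x [ 0.003  0.005 -1.   ] y ang 1.44 j7 14.8
shift cm [ 0.03 -0.57  0.82]
twist (x down => minus) 0.84
```

```bash
python3 -m jog '[{"translation":[0,0,0],"twist":0,"gripper":1},{"translation":[0,0,0],"twist":0,"gripper":1}]'; python3 plan.py 456.5 -272 150 0.6; python3 - <<'E'
from h import *
s=monitor.read_state(); d=snap("wrist","w1")
E
```

```text
t: 1.37
eef_pos: [456.5, -272.7, 150.6]
orientation: [-70.1, 90.0, -159.5]
wrist_force: [0.3, -0.7, -0.1]
width: 1.001
t 1.37 tcp [ 456.5 -272.7  150.6] w 1.001 F [ 0.3 -0.7 -0.1]
tool x [-0.001 -0.    -1.   ] y ang 0.6 j7 14.8
shift cm [ 0.06 -0.   -0.07]
twist (x down => minus) 0.0
```

View pics/w1.png

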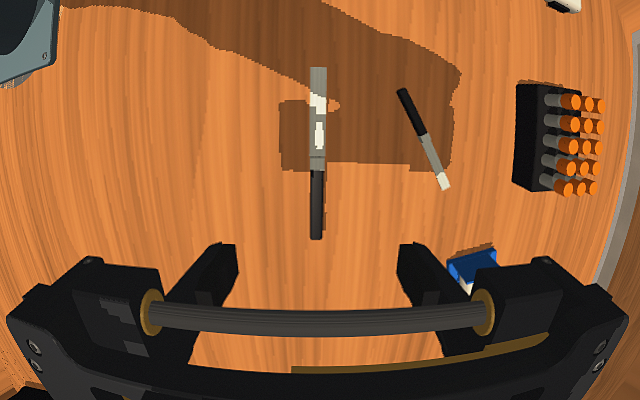

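The wrist view shows the large knife between the fingers' centre lines: tip about (318,67), steel/handle boundary (317,169), tail (316,239). I'll cast these points onto the knife's heights.

```bash
python3 - <<'E'
from h import *
s=monitor.read_state(); im=cv2.imread("pics/w1.png"); d=snap("wrist")
for n,uv,z in (("tip",(318,67),11),("joint",(317,169.5),20),("tail",(316,239),18),("handleL",(310.5,200),20),("handleR",(323,200),20)):
    c,v=wray(d,s["eef_pos"],s["orientation"],uv); print(n,(c+v*(z-c[2])/v[2]).round(1))
crop(im[:,:,::-1],270,370,50,250,3,"w1c")
E
```

```text
tip [ 455.4 -157.5   11. ]
joint [ 455.2 -258.9   20. ]
tail [ 454.8 -335.6   18. ]
handleL [ 448.9 -290.7   20. ]
handleR [ 461.6 -290.6   20. ]
```

View pics/w1c.png

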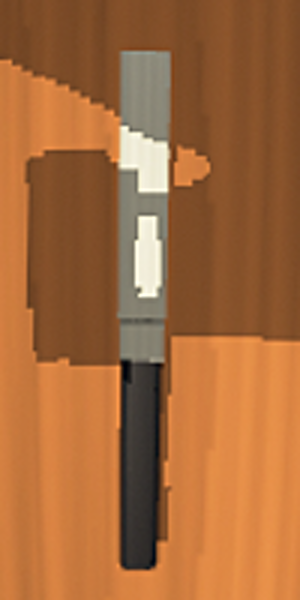

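```bash
python3 -m jog '[{"translation":[4,-0.1,0.1],"twist":0.4,"gripper":1},{"translation":[8,-0.1,0.1],"twist":0.4,"gripper":1},{"translation":[11,-0.1,0.1],"twist":0.4,"gripper":0.6},{"translation":[13,-0.1,0.1],"twist":0.4,"gripper":0.6},{"translation":[14.2,-0.1,0.1],"twist":0.4,"gripper":0.5},{"translation":[14.7,-0.1,0.1],"twist":0.4,"gripper":0.5},{"translation":[14.7,-0.1,0.1],"twist":0.4,"gripper":0.5},{"translation":[14.7,-0.1,0.1],"twist":0.4,"gripper":0.5}]'; python3 plan.py 455 -272 3 0.2
```

```text
t: 2.13
eef_pos: [456.6, -274.0, 4.8]
orientation: [52.9, 89.9, -36.9]
wrist_force: [-0.2, 0.3, -0.1]
width: 0.567
t 2.13 tcp [ 456.6 -274.     4.8] w 0.567 F [-0.2  0.3 -0.1]
tool x [ 0.001 -0.001 -1.   ] y ang 0.2 j7 8.2
shift cm [ 0.18 -0.16 -0.2 ]
twist (x down => minus) 0.0
```

```bash
python3 -m jog '[{"translation":[0.1,-0.1,0],"twist":0,"gripper":0.4},{"translation":[0.1,-0.1,0],"twist":0,"gripper":0},{"translation":[0.1,-0.1,0],"twist":0,"gripper":0},{"translation":[0.1,-0.1,0],"twist":0,"gripper":0},{"translation":[0.1,-0.1,0],"twist":0,"gripper":0},{"translation":[0.1,-0.1,0],"twist":0,"gripper":0},{"translation":[0.1,-0.1,0],"twist":0,"gripper":0},{"translation":[0.1,-0.1,0],"twist":0,"gripper":0},{"translation":[0.1,-0.1,0],"twist":0,"gripper":0},{"translation":[0.1,-0.1,0],"twist":0,"gripper":0}]'; python3 plan.py 455 -272 3 0.2
```

```text
t: 2.97
eef_pos: [455.0, -273.2, 2.8]
orientation: [-116.6, 90.0, 153.6]
wrist_force: [-1.0, 0.4, 0.4]
width: 0.006
t 2.97 tcp [ 455.  -273.2    2.8] w 0.006 F [-1.   0.4  0.4]
tool x [-0.  0. -1.] y ang 0.25 j7 8.1
shift cm [-0.02  0.   -0.12]
twist (x down => minus) 0.05
```

The gripper closed to 0.006 where 0.16 was expected, so it may have missed. I'll take a picture.

```bash
python3 - <<'E'
from h import *
d=snap("wrist","w2"); e=snap("side"); crop(e["image"],230,360,220,340,5,"s2")
E
```

```text
(no output)
```

View pics/w2.png

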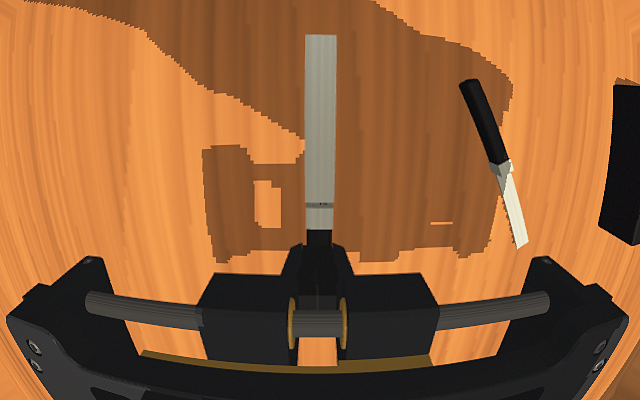

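View pics/s2.png

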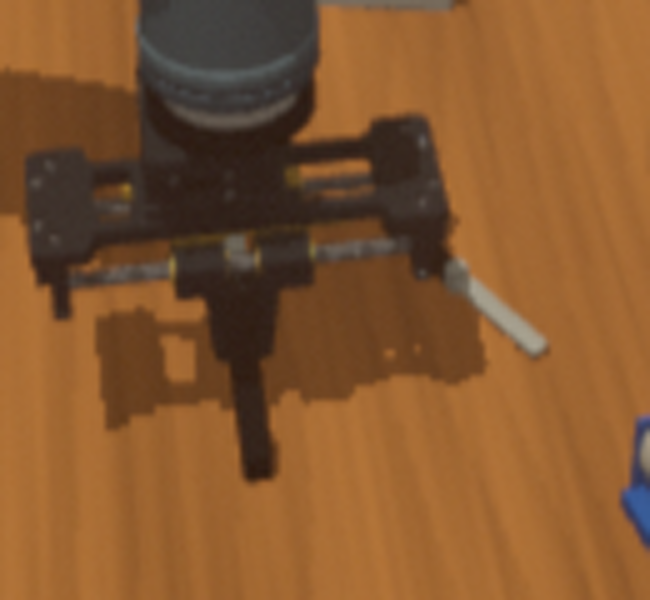

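```bash
python3 - <<'E'
from h import *
im=cv2.imread("pics/w2.png"); im=np.clip(im.astype(float)*2.2,0,255).astype(np.uint8)
crop(im[:,:,::-1],250,390,190,370,3.3,"w2c")
E
```

```text
(no output)
```

View pics/w2c.png

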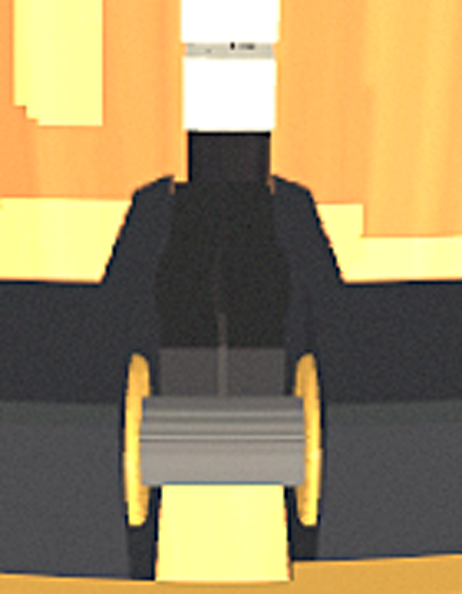

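The enlarged crop shows the fingers apart and bracketing the black handle, so the knife looks gripped despite the width reading. I'll lift a little and check.

```bash
python3 -m jog '[{"translation":[-1,0,0],"twist":0,"gripper":0},{"translation":[-2,0,0],"twist":0,"gripper":0},{"translation":[-4,0,0],"twist":0,"gripper":0},{"translation":[-6,0,0],"twist":0,"gripper":0},{"translation":[-6,0,0],"twist":0,"gripper":0},{"translation":[-6,0,0],"twist":0,"gripper":0}]'; python3 - <<'E'
from h import *
s=monitor.read_state();print(s["eef_pos"].round(1),s["wrist_force"].round(2)); d=snap("wrist","w3"); e=snap("side"); crop(e["image"],230,360,200,320,5,"s3")
E
```

```text
t: 3.57
eef_pos: [456.1, -273.9, 64.6]
orientation: [57.9, 89.8, -31.8]
wrist_force: [-0.8, -0.6, -0.7]
width: 0.006
[ 456.1 -273.9   64.6] [-0.79 -0.59 -0.68]
```

View pics/w3.png

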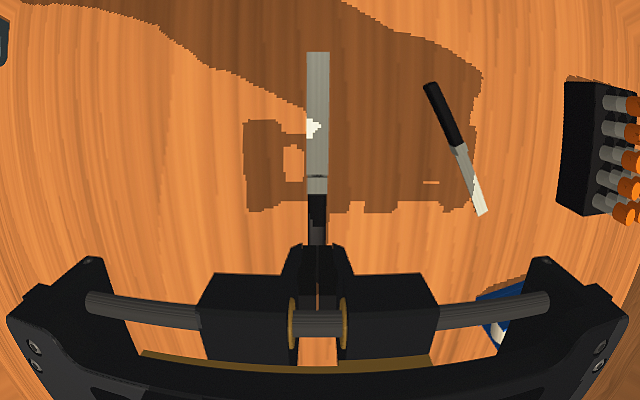

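View pics/s3.png

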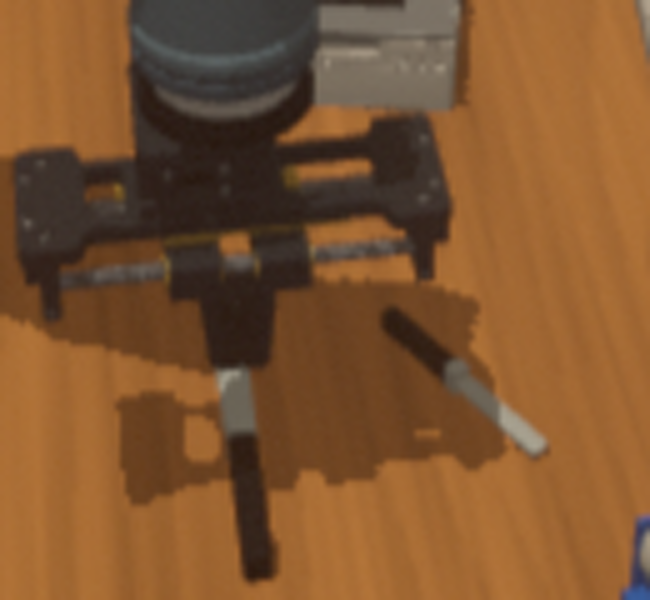

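Not gripped: the fingers shut and the knife stayed on the desk. I'll check where the fingertips really are against the reported TCP.

```bash
python3 - <<'E'
from h import *
s=monitor.read_state();p=s["eef_pos"];print(p.round(1),s["width"])
e=snap("side"); t=snap("top")
print("TCP side",px(e,p),"top",px(t,p))
for n,uv,z in (("side tail",(230+257/5,200+572/5),15),("side joint hi",(230+240/5,200+433/5),18),("ctr fingertip",(230+240/5,200+365/5),p[2])): print(n,np.array(uv),onz(e,uv,z).round(1))
print(px(e,[455,-336,10]),px(e,[455,-258,10]))
crop(e["image"],230,360,200,320,5,"s4"); crop(t["image"],360,480,190,290,6,"t4")
w=snap("wrist")
c,v=None,None
T=w["T_tool_cam"]; 
def wp(X):
    q=np.linalg.inv(T)@np.array([*X,1.]); r=np.arctan2(np.hypot(q[0],q[1]),q[2]); return w["camera_matrix"][:2,2]+w["camera_matrix"][0,0]*r*q[:2]/np.hypot(q[0],q[1])
for X in ((0,0,0),(-19,0,0),(0,44,0),(0,-44,0),(0,0,9),(-64,0,0)): print("tool",X,wp(X).round(1))
E
```

```text
[ 454.7 -273.2   62.8] 0.004823530790348691
TCP side [277.82483651 278.03503925] top [427.65757079 252.4679309 ]
side tail [281.4 314.4] [ 454.7 -342.3   15. ]
side joint hi [278.  286.6] [ 455.2 -257.7   18. ]
ctr fingertip [278. 273.] [ 456.7 -256.8   62.8]
[281.2969984  313.73377614] [278.04643725 289.00444147]
tool (0, 0, 0) [318.2 240.8]
tool (-19, 0, 0) [318.4 255.8]
tool (0, 44, 0) [389.6 240. ]
tool (0, -44, 0) [246.7 240.2]
tool (0, 0, 9) [318.2 253.9]
tool (-64, 0, 0) [318.9 306.1]
```

View pics/t4.png

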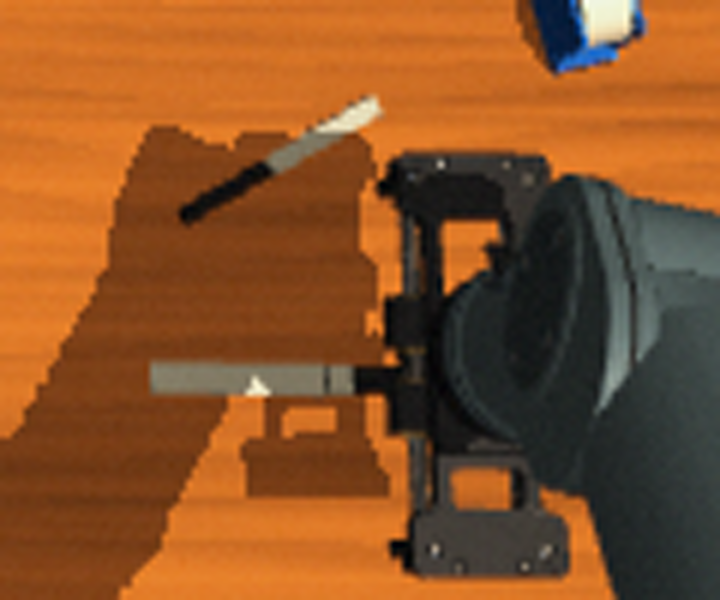

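```bash
python3 - <<'E'
from h import *
e=snap("side"); im=e["image"]
for z in (55,63,70,75,80,85): print(z,px(e,[455,-273,z]).round(1),px(e,[455,-282,z]).round(1))
b=np.clip(im.astype(float)*2,0,255).astype(np.uint8); crop(b,260,300,250,300,14,"s5")
E
```

```text
55 [278.  280.3] [278.4 283.1]
63 [277.9 277.9] [278.3 280.7]
70 [277.8 275.8] [278.2 278.5]
75 [277.8 274.2] [278.1 277. ]
80 [277.7 272.7] [278.1 275.4]
85 [277.6 271.2] [278.  273.9]
```

View pics/s5.png

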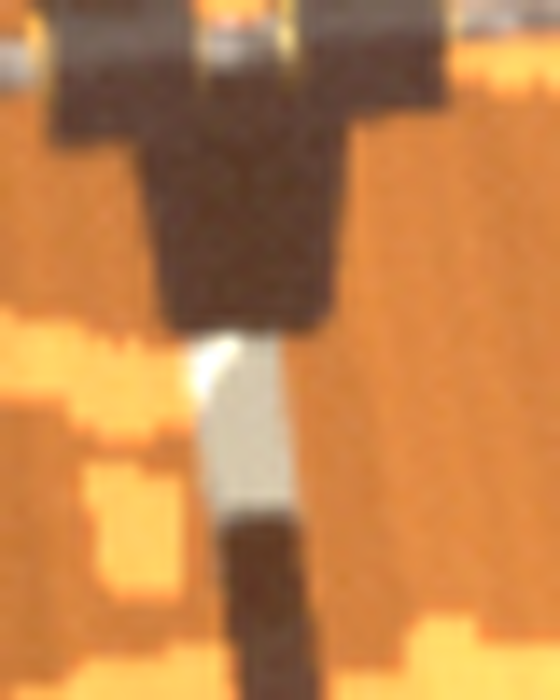

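Side and wrist views agree that the fingertips end about 20 mm above the reported TCP: in the side view the finger end is at row 273.6, where z=63 would give about 280. At reported z=3 the jaws therefore shut just above the 20 mm handle. I'll open, go down in small steps and watch the force.

```bash
python3 -m jog '[{"translation":[0,0,0],"twist":0,"gripper":0.5},{"translation":[0,0,0],"twist":0,"gripper":0.5},{"translation":[1,0,0],"twist":0,"gripper":0.5},{"translation":[3,0,0],"twist":0,"gripper":0.5},{"translation":[5,0,0],"twist":0,"gripper":0.5},{"translation":[6.3,0,0],"twist":0,"gripper":0.5},{"translation":[6.6,0,0],"twist":0,"gripper":0.5},{"translation":[6.9,0,0],"twist":0,"gripper":0.5},{"translation":[6.9,0,0],"twist":0,"gripper":0.5}]';python3 -m jog '[{"translation":[0.2,0,0],"twist":0,"gripper":0.5},{"translation":[0.4,0,0],"twist":0,"gripper":0.5},{"translation":[0.4,0,0],"twist":0,"gripper":0.5}]'; python3 - <<'E'
from h import *
s=monitor.read_state();p=s["eef_pos"];print(p.round(1),s["width"],s["wrist_force"].round(2))
e=snap("side"); b=np.clip(e["image"].astype(float)*2,0,255).astype(np.uint8); crop(b,240,320,250,330,8,"s6")
E
```

```text
t: 4.62
eef_pos: [455.0, -273.1, -6.4]
orientation: [-129.6, 90.0, 140.7]
wrist_force: [0.0, 0.6, -0.0]
width: 0.499
t: 4.87
eef_pos: [455.2, -273.4, -9.9]
orientation: [54.8, 90.0, -34.9]
wrist_force: [0.1, 0.2, 0.3]
width: 0.499
[ 455.2 -273.4   -9.9] 0.49857645409102724 [0.11 0.19 0.31]
```

View pics/s6.png

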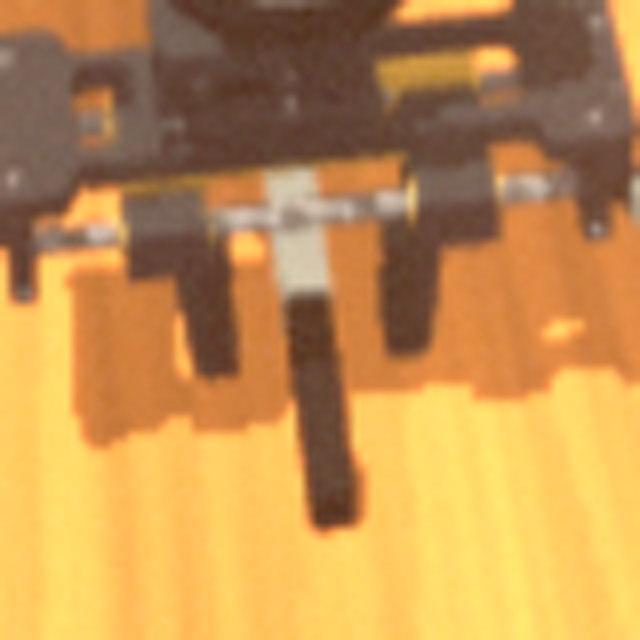

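Confirmed: there is no contact at reported z=-10. The fingers straddle the handle, with tips at side (267,297) and (291,294). I'll go down about 5 mm more and close.

```bash
python3 -m jog '[{"translation":[0.2,0,0],"twist":0,"gripper":0.5},{"translation":[0.5,0,0],"twist":0,"gripper":0.3},{"translation":[0.5,0,0],"twist":0,"gripper":0},{"translation":[0.5,0,0],"twist":0,"gripper":0},{"translation":[0.5,0,0],"twist":0,"gripper":0},{"translation":[0.5,0,0],"twist":0,"gripper":0},{"translation":[0.5,0,0],"twist":0,"gripper":0}]'; python3 plan.py 455 -272 -15 0.2
```

```text
t: 5.5
eef_pos: [455.1, -273.2, -15.2]
orientation: [72.3, 90.0, -17.4]
wrist_force: [-0.1, 0.1, -0.4]
width: 0.154
t 5.5 tcp [ 455.1 -273.2  -15.2] w 0.154 F [-0.1  0.1 -0.4]
tool x [ 0. -0. -1.] y ang 0.25 j7 7.3
shift cm [-0.02 -0.   -0.12]
twist (x down => minus) 0.05
```

Gripped (0.154 × 88 = 13.5 mm). I lift and go to 30 mm in front of the slot, turned parallel to the reader.

```bash
python3 -m jog '[{"translation":[-3,0,0],"twist":0,"gripper":0},{"translation":[-7,0,0],"twist":0,"gripper":0},{"translation":[-8,1,-3.5],"twist":3,"gripper":0},{"translation":[-8,2,-7],"twist":6,"gripper":0},{"translation":[-8,3,-10.5],"twist":9,"gripper":0},{"translation":[-8,4,-13],"twist":12.6,"gripper":0},{"translation":[-8,4,-14],"twist":12.6,"gripper":0},{"translation":[-8,4,-14],"twist":12.6,"gripper":0},{"translation":[-8,4,-14],"twist":12.6,"gripper":0}]'; python3 plan.py 495.5 -132.8 60 -12.4;  python3 - <<'E'
from h import *
w=snap("wrist","w7"); e=snap("side"); crop(e["image"],250,350,150,300,4,"s7"); t=snap("top"); crop(t["image"],270,430,180,280,5,"t7")
E
```

```text
t: 6.25
eef_pos: [493.8, -133.7, 64.7]
orientation: [-37.6, 89.9, -139.9]
wrist_force: [-1.1, -1.2, -1.0]
width: 0.156
t 6.25 tcp [ 493.8 -133.7   64.7] w 0.156 F [-1.1 -1.2 -1. ]
tool x [-0.001 -0.001 -1.   ] y ang -12.27 j7 -15.9
shift cm [ 0.47  0.14 -0.13]
twist (x down => minus) 0.13
```

View pics/w7.png

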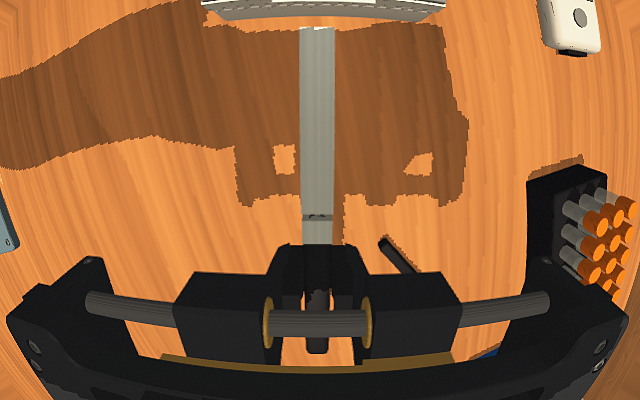

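View pics/s7.png

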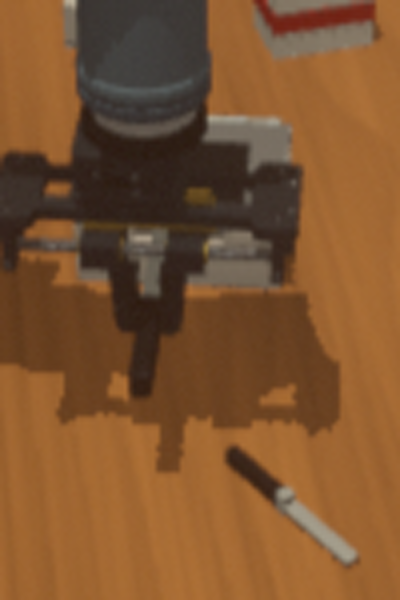

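View pics/t7.png

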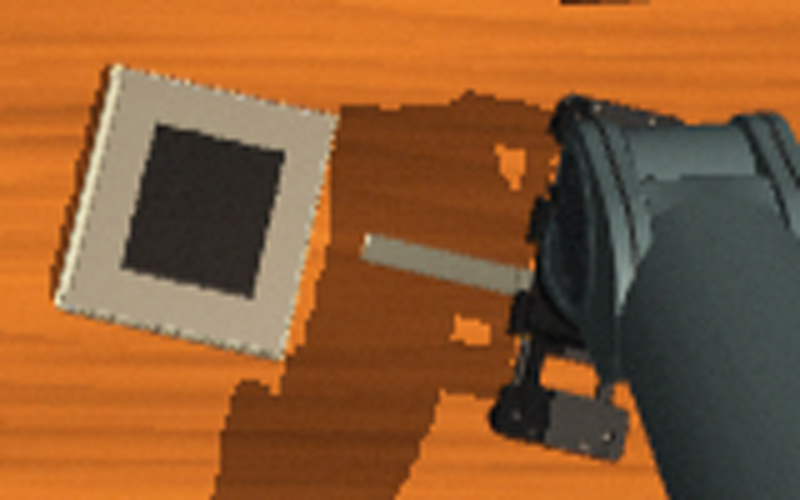

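The blade is held straight and parallel to the reader, its tip at top (343,229) and wrist (318,27). I triangulate the tip and lower to slot height.

```bash
cat > tri.py <<'E'
from h import *
def tri(r1,r2):
    (c1,v1),(c2,v2)=r1,r2; A=np.stack([v1,-v2],1); k=np.linalg.lstsq(A,c2-c1,rcond=None)[0]
    a,b=c1+k[0]*v1,c2+k[1]*v2; return (a+b)/2,np.linalg.norm(a-b)
E
python3 - <<'E'
from tri import *
s=monitor.read_state(); w=snap("wrist"); t=snap("top")
print(s["eef_pos"].round(1))
print(tri(wray(w,s["eef_pos"],s["orientation"],(318,27)),ray(t,(343,229.4))))
o=np.array([542.2,79.6]);u=np.array([np.cos(np.radians(77.6)),np.sin(np.radians(77.6))]);v=np.array([-u[1],u[0]])
for uv,z in (((343,229.4),88),): 
    p=onz(t,uv,z)[:2]-o; print("tip reader xy",p@u,p@v)
E
python3 plan.py 495.5 -132.8 20.8 -12.4
```

```text
[ 493.6 -135.3   64.6]
(array([518.16826722, -20.79662795,  87.27528638]), np.float64(1.6143230824871289))
tip reader xy -103.48961975900215 2.752379890254021
t 6.5 tcp [ 493.8 -134.8   64.6] w 0.152 F [ 0.8  0.2 -1.1]
tool x [-0.001 -0.001 -1.   ] y ang -12.49 j7 -16.0
shift cm [ 4.38  0.12 -0.23]
twist (x down => minus) -0.09
```

```bash
python3 -m jog '[{"translation":[2,0.2,-0.2],"twist":0,"gripper":0},{"translation":[3.6,0.2,-0.2],"twist":0,"gripper":0},{"translation":[4.25,0.2,-0.2],"twist":0,"gripper":0},{"translation":[4.25,0.2,-0.2],"twist":0,"gripper":0},{"translation":[4.25,0.2,-0.2],"twist":0,"gripper":0}]';  python3 - <<'E'
from h import *
s=monitor.read_state(); print(s["eef_pos"].round(1))
w=snap("wrist"); e=snap("side"); crop(e["image"],260,330,170,240,8,"s8"); t=snap("top"); crop(t["image"],310,410,200,260,8,"t8"); crop(w["image"],180,460,0,150,2.8,"w8")
E
```

```text
t: 6.92
eef_pos: [496.5, -132.0, 22.3]
orientation: [-78.2, 90.0, 179.4]
wrist_force: [0.1, 0.6, -0.7]
width: 0.157
[ 496.5 -132.    22.3]
```

View pics/w8.png

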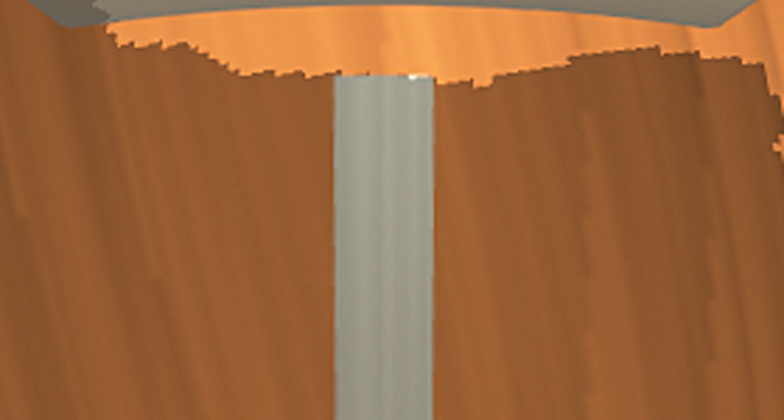

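View pics/t8.png

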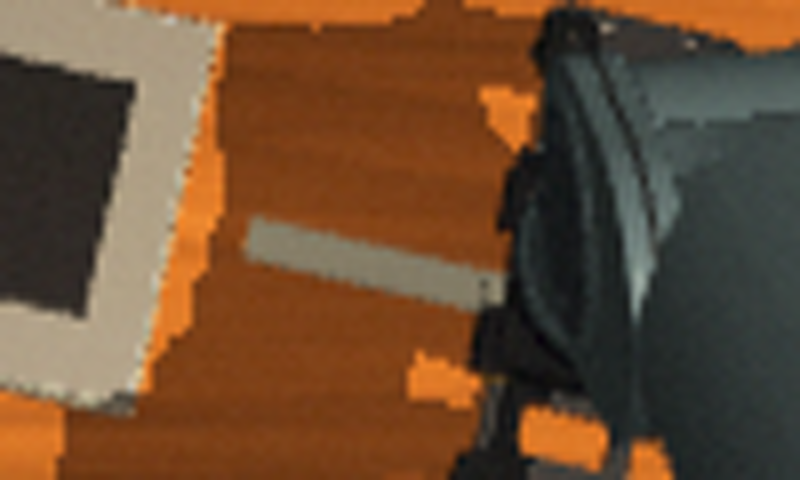

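View pics/s8.png

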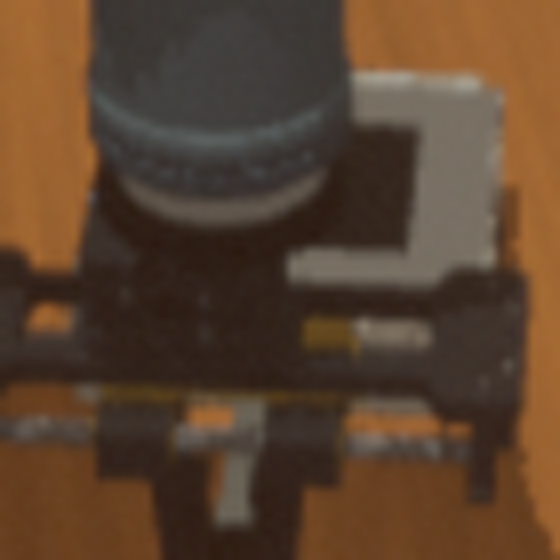

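```bash
python3 - <<'E'
from tri import *
s=monitor.read_state(); w=snap("wrist"); t=snap("top")
print(s["eef_pos"].round(1))
X,e=tri(wray(w,s["eef_pos"],s["orientation"],(317.1,27.1)),ray(t,(340.9,230))); print(X,e)
a=np.radians(77.6);o=np.array([542.2,79.6]);u=np.array([np.cos(a),np.sin(a)]);v=np.array([-u[1],u[0]])
p=X[:2]-o; print("tip in reader",p@u,p@v)
E
```

```text
[ 497.4 -131.8   23.1]
[521.05198977 -17.13541524  45.29479373] 1.951379728100865
tip in reader -99.02002329732794 -0.11783570981572347
```

Tip at reader (-99, 0), z about 45 to 47. I push it in, checking the force.

```bash
python3 -m jog '[{"translation":[0,0,-1.2],"twist":0,"gripper":0},{"translation":[0,0,-2.4],"twist":0,"gripper":0},{"translation":[0,0,-3.2],"twist":0,"gripper":0},{"translation":[0,0,-4],"twist":0,"gripper":0},{"translation":[0,0,-4],"twist":0,"gripper":0}]'; python3 -m jog '[{"translation":[0,0,-0.7],"twist":0,"gripper":0},{"translation":[0,0,-1.4],"twist":0,"gripper":0},{"translation":[0,0,-2.1],"twist":0,"gripper":0},{"translation":[0,0,-2.1],"twist":0,"gripper":0}]';python3 plan.py;  python3 - <<'E'
from h import *
w=snap("wrist"); t=snap("top"); crop(t["image"],280,390,190,270,6,"t9"); crop(w["image"],120,520,0,250,2,"w9")
E
```

```text
t: 7.58
eef_pos: [506.0, -89.3, 22.4]
orientation: [166.2, 89.9, 64.1]
wrist_force: [0.6, -0.3, -0.6]
width: 0.16
t: 7.92
eef_pos: [510.3, -69.9, 22.4]
orientation: [167.1, 89.9, 64.9]
wrist_force: [-0.6, 0.8, -0.2]
width: 0.159
t 7.92 tcp [510.3 -69.9  22.4] w 0.159 F [-0.6  0.8 -0.2]
tool x [ 0.     0.001 -1.   ] y ang -12.24 j7 -24.6
```

View pics/w9.png

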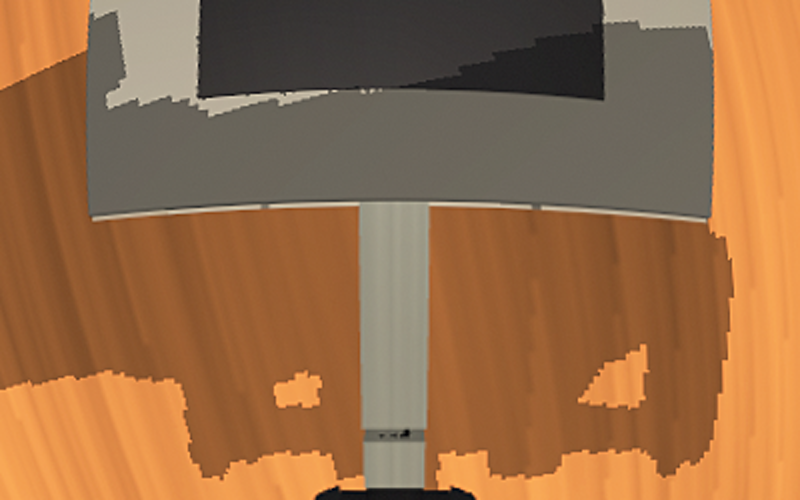

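View pics/t9.png

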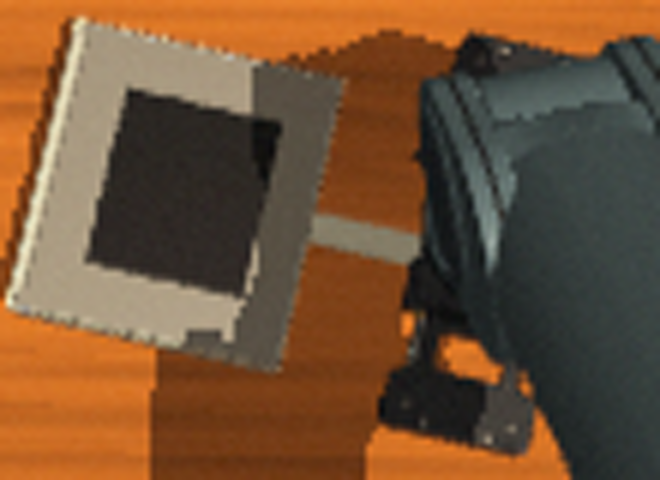

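The blade is in the slot, square and centred. Its tip is near reader x=-36, about 34 mm past the mouth. Now I lever up along the arc.

```bash
python3 -m jog '[{"translation":[-0.6,0,0],"twist":0,"gripper":0},{"translation":[-1.2,0,0],"twist":0,"gripper":0},{"translation":[-2.2,0,-0.1],"twist":0,"gripper":0},{"translation":[-3.1,0,-0.25],"twist":0,"gripper":0},{"translation":[-3.9,0,-0.45],"twist":0,"gripper":0},{"translation":[-4.8,0,-0.75],"twist":0,"gripper":0},{"translation":[-5.6,0,-1.1],"twist":0,"gripper":0},{"translation":[-5.6,0,-1.1],"twist":0,"gripper":0}]'; python3 plan.py;  python3 - <<'E'
from h import *
w=snap("wrist","w10"); t=snap("top"); crop(t["image"],280,390,190,270,6,"t10"); e=snap("side"); crop(e["image"],250,350,150,260,5,"s10")
E
```

```text
t: 8.68
eef_pos: [513.7, -60.3, 80.3]
orientation: [104.4, 89.8, 2.1]
wrist_force: [-0.4, 0.1, -0.7]
width: 0.157
t 8.68 tcp [513.7 -60.3  80.3] w 0.157 F [-0.4  0.1 -0.7]
tool x [ 0.003  0.    -1.   ] y ang -12.3 j7 -23.4
```

View pics/w10.png

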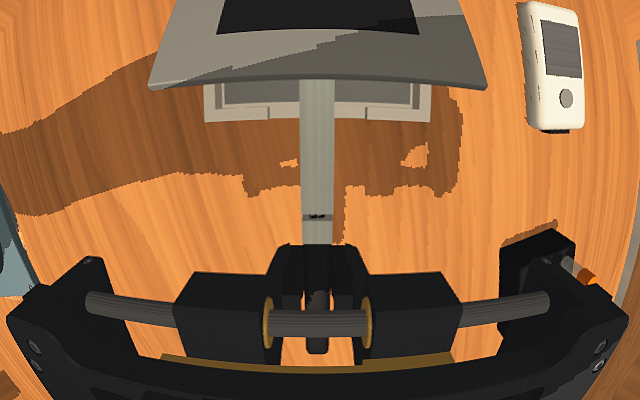

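View pics/s10.png

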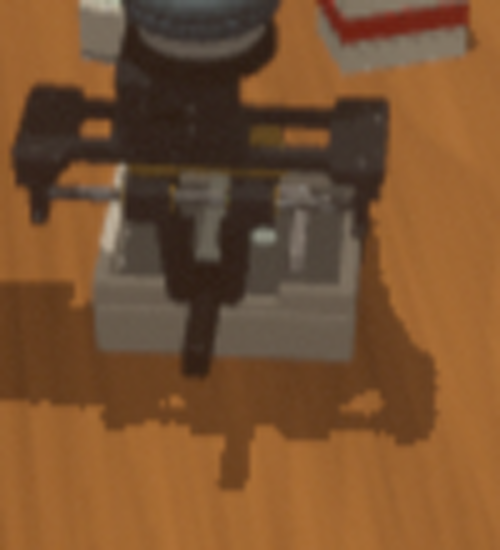

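The cover is on the blade at about 30° and the gripper is well clear. Continuing.

```bash
python3 -m jog '[{"translation":[-0.8,0,-0.45],"twist":0,"gripper":0},{"translation":[-1.5,0,-0.95],"twist":0,"gripper":0},{"translation":[-2.2,0,-1.5],"twist":0,"gripper":0},{"translation":[-2.8,0,-2.2],"twist":0,"gripper":0},{"translation":[-3.4,0,-2.9],"twist":0,"gripper":0},{"translation":[-3.9,0,-3.6],"twist":0,"gripper":0},{"translation":[-4.3,0,-4.4],"twist":0,"gripper":0},{"translation":[-4.7,0,-5.2],"twist":0,"gripper":0},{"translation":[-5,0,-6],"twist":0,"gripper":0},{"translation":[-5.2,0,-6.8],"twist":0,"gripper":0},{"translation":[-5.4,0,-7.6],"twist":0,"gripper":0},{"translation":[-5.4,0,-8.4],"twist":0,"gripper":0}]'; python3 plan.py;  python3 - <<'E'
from h import *
w=snap("wrist","w11"); t=snap("top"); crop(t["image"],250,390,180,280,5,"t11")
E
```

```text
t: 9.83
eef_pos: [530.5, 21.8, 132.6]
orientation: [119.4, 90.0, 17.0]
wrist_force: [0.4, 0.4, 0.3]
width: 0.153
t 9.83 tcp [530.5  21.8 132.6] w 0.153 F [0.4 0.4 0.3]
tool x [ 0.  0. -1.] y ang -12.35 j7 -30.6
```

View pics/w11.png

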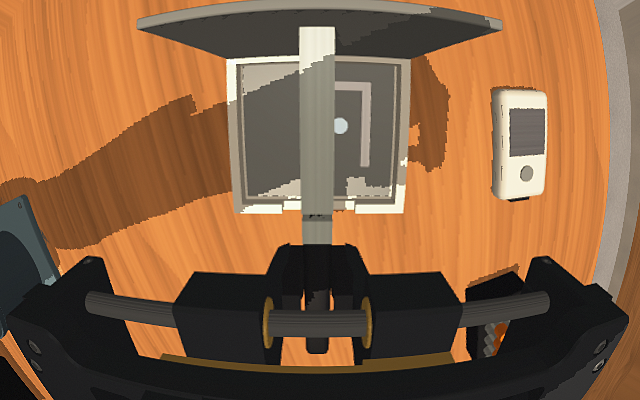

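View pics/t11.png

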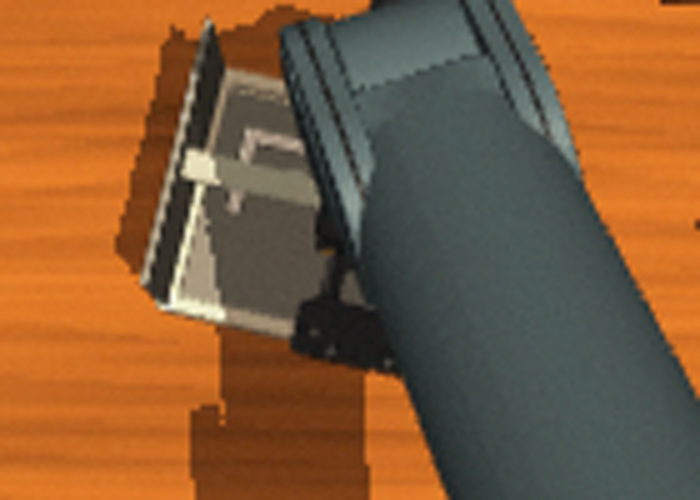

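The cover is near upright. I push on over the top.

```bash
python3 -m jog '[{"translation":[0,0,-0.7],"twist":0,"gripper":0},{"translation":[0,0,-1.4],"twist":0,"gripper":0},{"translation":[0.1,0,-2.1],"twist":0,"gripper":0},{"translation":[0.2,0,-2.8],"twist":0,"gripper":0},{"translation":[0.3,0,-3.4],"twist":0,"gripper":0},{"translation":[0.5,0,-4],"twist":0,"gripper":0},{"translation":[0.6,0,-4.5],"twist":0,"gripper":0},{"translation":[0.6,0,-4.5],"twist":0,"gripper":0}]'; python3 plan.py;  python3 - <<'E'
from h import *
w=snap("wrist","w12"); t=snap("top"); crop(t["image"],250,390,180,280,5,"t12")
E
```

```text
t: 10.6
eef_pos: [539.6, 65.8, 125.9]
orientation: [-83.5, 90.0, 174.2]
wrist_force: [0.8, 0.4, -1.6]
width: 0.155
t 10.6 tcp [539.6  65.8 125.9] w 0.155 F [ 0.8  0.4 -1.6]
tool x [-0.001  0.    -1.   ] y ang -12.28 j7 -35.5
```

View pics/w12.png

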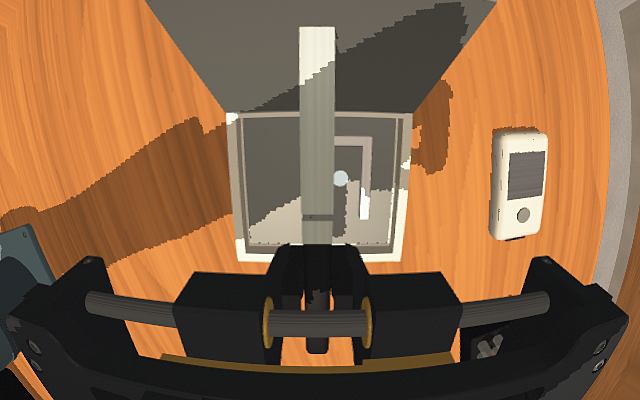

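View pics/t12.png

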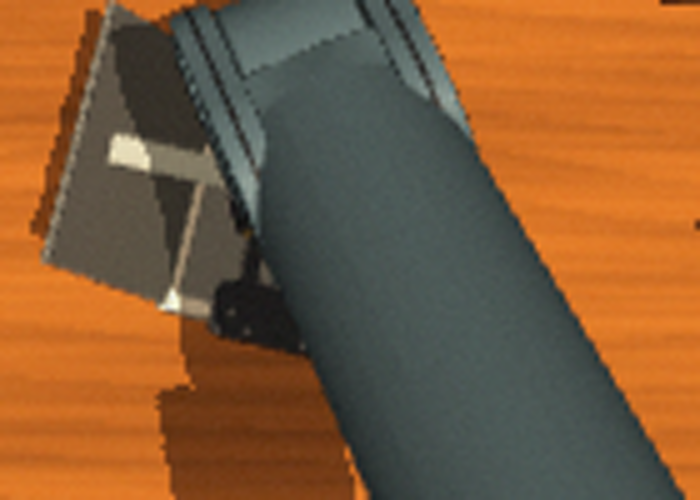

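The cover leans back fully open. I back off and carry the blade to its old free spot.

```bash
python3 -m jog '[{"translation":[0,0,1],"twist":0,"gripper":0},{"translation":[0,0,3],"twist":0,"gripper":0},{"translation":[0,0,6.5],"twist":0,"gripper":0},{"translation":[0,0,10],"twist":0,"gripper":0},{"translation":[0,0,13.5],"twist":0,"gripper":0},{"translation":[0,0,17],"twist":0,"gripper":0},{"translation":[0,0,20],"twist":0,"gripper":0},{"translation":[0,0,22],"twist":0,"gripper":0},{"translation":[0,0,22],"twist":0,"gripper":0},{"translation":[0,0,22],"twist":0,"gripper":0}]'; python3 plan.py 455 -273 40 0.25;  python3 - <<'E'
from h import *
w=snap("wrist","w13"); t=snap("top","t13")
E
```

```text
t: 11.53
eef_pos: [491.9, -152.1, 126.4]
orientation: [1.4, 90.0, -101.1]
wrist_force: [0.6, 0.2, -0.1]
width: 0.157
t 11.53 tcp [ 491.9 -152.1  126.4] w 0.157 F [ 0.6  0.2 -0.1]
tool x [-0.    -0.001 -1.   ] y ang -12.58 j7 -10.7
shift cm [ 8.64 -0.97 12.6 ]
twist (x down => minus) -12.83
```

View pics/t13.png

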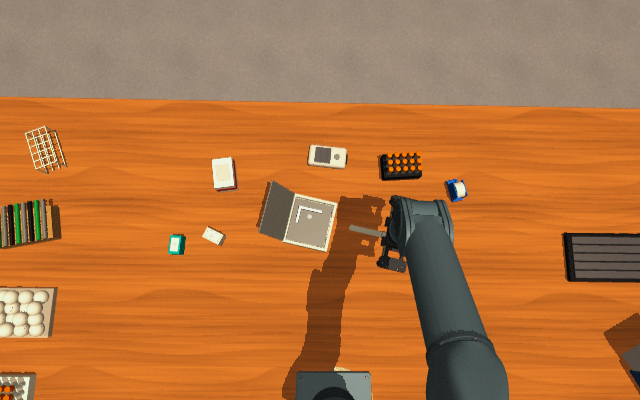

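The top view shows the cover lying back open at (275,210) and the stage and fences exposed. Next I lay the blade down.

```bash
python3 -m jog '[{"translation":[2.5,-0.3,3.5],"twist":-4,"gripper":0},{"translation":[5,-0.6,7],"twist":-8,"gripper":0},{"translation":[7,-0.9,10],"twist":-12.8,"gripper":0},{"translation":[9,-1,12.6],"twist":-12.8,"gripper":0},{"translation":[11,-1,12.6],"twist":-12.8,"gripper":0},{"translation":[12.6,-1,12.6],"twist":-12.8,"gripper":0},{"translation":[13.2,-1,12.6],"twist":-12.8,"gripper":0},{"translation":[13.5,-1,12.6],"twist":-12.8,"gripper":0},{"translation":[13.5,-1,12.6],"twist":-12.8,"gripper":0}]'; python3 plan.py 455 -273 -14.5 0.25
```

```text
t: 12.38
eef_pos: [456.6, -269.8, -8.7]
orientation: [-177.1, 90.0, 93.4]
wrist_force: [0.5, 0.2, -0.6]
width: 0.154
t 12.38 tcp [ 456.6 -269.8   -8.7] w 0.154 F [ 0.5  0.2 -0.6]
tool x [-0.     0.001 -1.   ] y ang 0.56 j7 9.0
shift cm [ 0.58 -0.16  0.32]
twist (x down => minus) 0.31
```

```bash
python3 -m jog '[{"translation":[0.2,0,0],"twist":0,"gripper":0},{"translation":[0.4,0,0],"twist":0,"gripper":0},{"translation":[0.55,0,0],"twist":0,"gripper":0},{"translation":[0.55,0,0],"twist":0,"gripper":0}]'; python3 plan.py
```

```text
t: 12.72
eef_pos: [456.2, -271.0, -13.9]
orientation: [49.4, 90.0, -40.2]
wrist_force: [-0.3, 0.3, -0.6]
width: 0.151
t 12.72 tcp [ 456.2 -271.   -13.9] w 0.151 F [-0.3  0.3 -0.6]
tool x [ 0. -0. -1.] y ang 0.46 j7 8.8
```

```bash
python3 -m jog '[{"translation":[0.1,0,0],"twist":0,"gripper":0.4},{"translation":[0.1,0,0],"twist":0,"gripper":0.4},{"translation":[0.1,0,0],"twist":0,"gripper":0.4},{"translation":[-1,0,0],"twist":0,"gripper":0.5},{"translation":[-4,0,0],"twist":0,"gripper":0.6},{"translation":[-8,0,0],"twist":0,"gripper":0.8},{"translation":[-12,0,0],"twist":0,"gripper":0.9},{"translation":[-16,0,0],"twist":0,"gripper":1},{"translation":[-20,0,0],"twist":0,"gripper":1},{"translation":[-21.5,0,0],"twist":0,"gripper":1},{"translation":[-21.5,0,0],"twist":0,"gripper":1}]'; python3 plan.py 499.3 367.7 200 -25.5;  python3 - <<'E'
from h import *
w=snap("wrist","w14"); t=snap("side","s14")
E
```

```text
t: 13.63
eef_pos: [458.5, -272.3, 206.1]
orientation: [57.3, 89.5, -32.3]
wrist_force: [-0.1, 0.8, -1.2]
width: 0.962
t 13.63 tcp [ 458.5 -272.3  206.1] w 0.962 F [-0.1  0.8 -1.2]
tool x [ 0.007 -0.005 -1.   ] y ang 0.43 j7 17.2
shift cm [  0.34   4.56 -63.97]
twist (x down => minus) 25.93
```

View pics/s14.png

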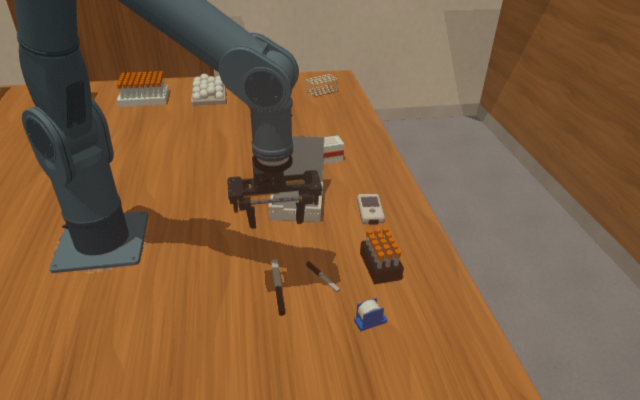

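View pics/w14.png

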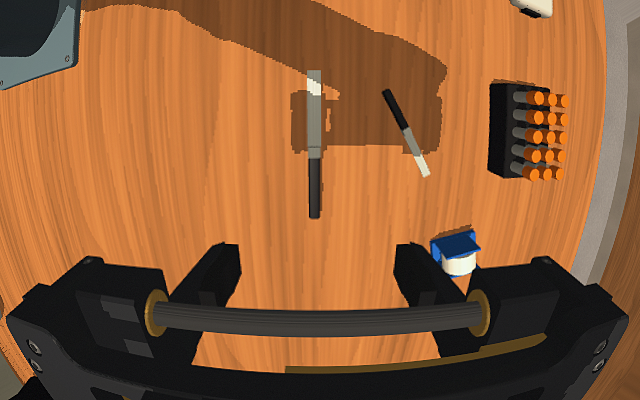

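The blade lies flat on the desk at side (278,285). I go high over the open cover to the cartridge.

```bash
python3 -m jog '[{"translation":[-1.5,0.2,-3],"twist":0,"gripper":1},{"translation":[-2,0.4,-7],"twist":2,"gripper":1},{"translation":[-2,0.7,-11],"twist":4,"gripper":1},{"translation":[-2,1,-15],"twist":6,"gripper":1},{"translation":[-2,1.4,-19],"twist":8,"gripper":1},{"translation":[-2,1.7,-23],"twist":10,"gripper":1},{"translation":[-2,2,-27],"twist":12,"gripper":1},{"translation":[-2,2.3,-31],"twist":14,"gripper":1},{"translation":[-2,2.6,-35],"twist":16,"gripper":1},{"translation":[-2,2.9,-39],"twist":18,"gripper":1},{"translation":[-2,3.2,-43],"twist":20,"gripper":1},{"translation":[-2,3.5,-45],"twist":22,"gripper":1}]'; python3 plan.py 499.3 367.7 200 -25.5
```

```text
t: 14.73
eef_pos: [485.3, 184.5, 219.4]
orientation: [-98.5, 89.8, 150.2]
wrist_force: [0.1, 0.0, 1.6]
width: 1.005
t 14.73 tcp [485.3 184.5 219.4] w 1.005 F [0.1 0.  1.6]
tool x [-0.003  0.002 -1.   ] y ang -21.33 j7 -58.4
shift cm [  1.97  -5.36 -17.57]
twist (x down => minus) 4.17
```

```bash
python3 -m jog '[{"translation":[0,-1.3,-4],"twist":2,"gripper":1},{"translation":[0,-2.6,-8],"twist":4.2,"gripper":1},{"translation":[0,-4,-12],"twist":4.2,"gripper":1},{"translation":[1,-5.2,-16],"twist":4.2,"gripper":1},{"translation":[3,-5.2,-17],"twist":4.2,"gripper":1},{"translation":[3,-5.2,-17],"twist":4.2,"gripper":1},{"translation":[3,-5.2,-17],"twist":4.2,"gripper":1}]'; python3 - <<'E'
from h import *
s=monitor.read_state(); w=snap("wrist","w15"); np.savez("w15.npz",p=s["eef_pos"],o=s["orientation"])
E
python3 plan.py 499.3 367.7 40 -25.5
```

```text
t: 15.32
eef_pos: [499.7, 355.6, 187.9]
orientation: [-29.3, 89.7, -144.9]
wrist_force: [0.0, -0.4, 1.0]
width: 1.004
t 15.37 tcp [500.9 354.9 189.3] w 1.001 F [ 0.4 -0.2 -0.3]
tool x [-0.003 -0.003 -1.   ] y ang -25.77 j7 -79.6
shift cm [14.92 -0.68 -1.13]
twist (x down => minus) -0.27
```

View pics/w15.png

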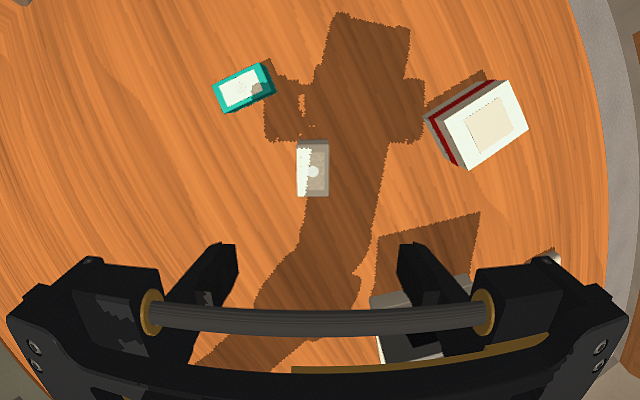

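The wrist view shows the white cartridge, with its round window, at (313,168). The turquoise one is at (243,88) and not meant. I confirm with a crop and measure.

```bash
python3 - <<'E'
from h import *
im=cv2.imread("pics/w15.png")[:,:,::-1]; crop(im,270,360,120,220,6,"w15c")
E
```

```text
(no output)
```

View pics/w15c.png

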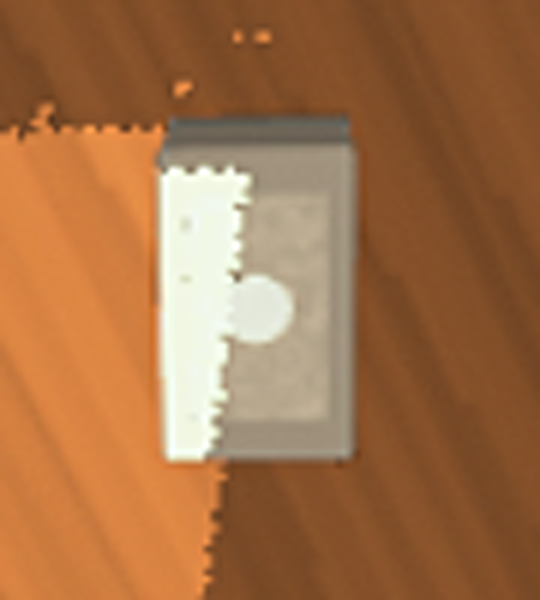

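Top face corners in the crop: TL (160,143), TR (355,143), BR (355,461), BL (165,461). I cast these onto z=44.

```bash
python3 - <<'E'
from h import *
z=np.load("w15.npz"); d=snap("wrist"); P=[]
for q in ((160,143),(355,143),(355,461),(165,461)):
    uv=(270+q[0]/6-.4,120+q[1]/6-.4); c,v=wray(d,z["p"],z["o"],uv); P.append((c+v*(44-c[2])/v[2])[:2])
P=np.array(P); print(P.round(1), P.mean(0), np.linalg.norm(P[0]-P[1]),np.linalg.norm(P[1]-P[2]))
l=(P[0]+P[1]-P[2]-P[3]); print("long yaw",np.degrees(np.arctan2(l[1],l[0])))
E
python3 plan.py 499.3 367.7 40 -25.5
```

```text
[[496.6 399.4]
 [526.3 385.1]
 [502.2 333.9]
 [472.  348.5]] [499.26096033 366.74622196] 32.975826197584084 56.504667164979566
long yaw 64.52287995476468
t 15.42 tcp [501.6 354.7 190.3] w 1.0 F [0.8 0.2 0.1]
tool x [-0.001 -0.002 -1.   ] y ang -25.83 j7 -79.6
shift cm [15.02 -0.77 -1.1 ]
twist (x down => minus) -0.33
```

Both cameras agree on the cartridge: centre (499.3, 367.2), long axis at 64.5°. I descend so that the real fingertips end about 18 mm above the desk, which clears the 12 mm fences later.

```bash
python3 -m jog '[{"translation":[1,-0.8,-1.1],"twist":-0.3,"gripper":1},{"translation":[4,-0.8,-1.1],"twist":-0.3,"gripper":1},{"translation":[8,-0.8,-1.1],"twist":-0.3,"gripper":1},{"translation":[12,-0.8,-1.1],"twist":-0.3,"gripper":1},{"translation":[12,-0.8,-1.1],"twist":-0.3,"gripper":1}]'; python3 plan.py 499.3 367.2 -2 -25.5
```

```text
t: 15.83
eef_pos: [495.1, 365.7, 63.8]
orientation: [-24.1, 89.3, -139.6]
wrist_force: [-1.7, -1.5, -0.5]
width: 0.997
t 15.83 tcp [495.1 365.7  63.8] w 0.997 F [-1.7 -1.5 -0.5]
tool x [-0.009 -0.008 -1.   ] y ang -25.47 j7 -84.6
shift cm [ 6.57  0.34 -0.39]
twist (x down => minus) 0.03
```

```bash
python3 -m jog '[{"translation":[0,0,0],"twist":0,"gripper":1},{"translation":[0,0,0],"twist":0,"gripper":1}]'; python3 plan.py 499.3 367.2 -2 -25.5; python3 - <<'E'
from h import *
w=snap("wrist","w16")
E
```

```text
t: 16.0
eef_pos: [500.2, 371.0, 73.0]
orientation: [160.6, 89.8, 45.2]
wrist_force: [0.9, -0.7, 0.8]
width: 1.001
t 16.0 tcp [500.2 371.   73. ] w 1.001 F [ 0.9 -0.7  0.8]
tool x [ 0.002  0.002 -1.   ] y ang -25.47 j7 -84.5
shift cm [7.5  0.08 0.4 ]
twist (x down => minus) 0.03
```

View pics/w16.png

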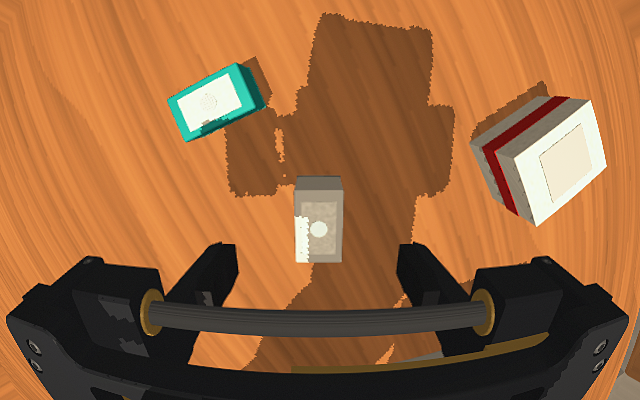

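The cartridge is centred between the fingers at (319,220).

```bash
python3 -m jog '[{"translation":[2,0,0.3],"twist":0,"gripper":1},{"translation":[4,0,0.3],"twist":0,"gripper":1},{"translation":[5.5,0,0.3],"twist":0,"gripper":1},{"translation":[6.7,0,0.3],"twist":0,"gripper":0.8},{"translation":[7.3,0,0.3],"twist":0,"gripper":0.7},{"translation":[7.3,0,0.3],"twist":0,"gripper":0.6},{"translation":[7.3,0,0.3],"twist":0,"gripper":0.5}]'; python3 plan.py 499.3 367.2 -2 -25.5
python3 -m jog '[{"translation":[0,0,0],"twist":0,"gripper":0.3},{"translation":[0,0,0],"twist":0,"gripper":0.2},{"translation":[0,0,0],"twist":0,"gripper":0.1},{"translation":[0,0,0],"twist":0,"gripper":0},{"translation":[0,0,0],"twist":0,"gripper":0},{"translation":[0,0,0],"twist":0,"gripper":0}]'; python3 - <<'E'
from h import *
w=snap("wrist","w17")
E
```

```text
t: 16.63
eef_pos: [498.1, 367.6, -1.6]
orientation: [165.6, 90.0, 50.1]
wrist_force: [-0.2, -0.3, 1.6]
width: 0.718
t 16.63 tcp [498.1 367.6  -1.6] w 0.718 F [-0.2 -0.3  1.6]
tool x [ 0.     0.001 -1.   ] y ang -25.45 j7 -87.0
shift cm [ 0.04  0.12 -0.01]
twist (x down => minus) 0.05
t: 17.13
eef_pos: [498.2, 367.3, -1.8]
orientation: [138.0, 90.0, 22.5]
wrist_force: [0.2, 0.7, 3.7]
width: 0.383
```

View pics/w17.png

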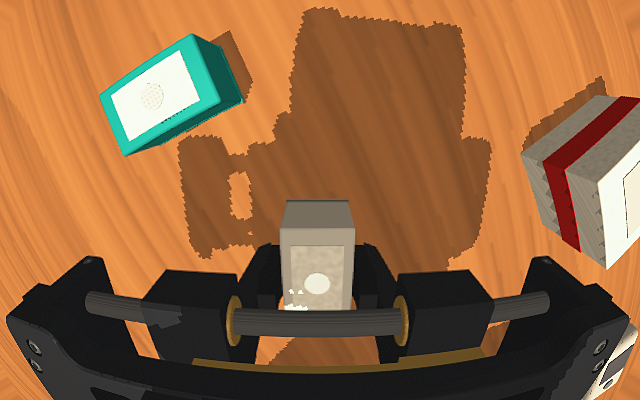

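Gripped (0.383 × 88 = 33.7 mm). The last top picture shows the fences, so I check the corner position on it before carrying.

```bash
python3 - <<'E'
from h import *
im=cv2.imread("pics/t13.png")[:,:,::-1]; crop(im,280,340,185,255,8.5,"t13c")
d=snap("top"); a=np.radians(77.6);o=np.array([542.2,79.6]);u=np.array([np.cos(a),np.sin(a)]);v=np.array([-u[1],u[0]])
def q(x,y,z): 
    p=px(d,[*(o+x*u+y*v),z]); return ((p-[280,185]+.5)*8.5).round(0)
for n,X in (("corner floor",(34,-35,35)),("corner top",(34,-35,47)),("end fence far",(34,18,47)),("side fence far",(-38,-35,47)),("outer corner top",(42,-43,47)),("rim -x-y",(-70,-75,51)),("rim -x+y",(-70,75,51))): print(n,q(*X))
E
```

```text
corner floor [181. 210.]
corner top [180. 204.]
end fence far [144. 348.]
side fence far [376. 250.]
outer corner top [163. 178.]
rim -x-y [489. 160.]
rim -x+y [395. 572.]
```

View pics/t13c.png

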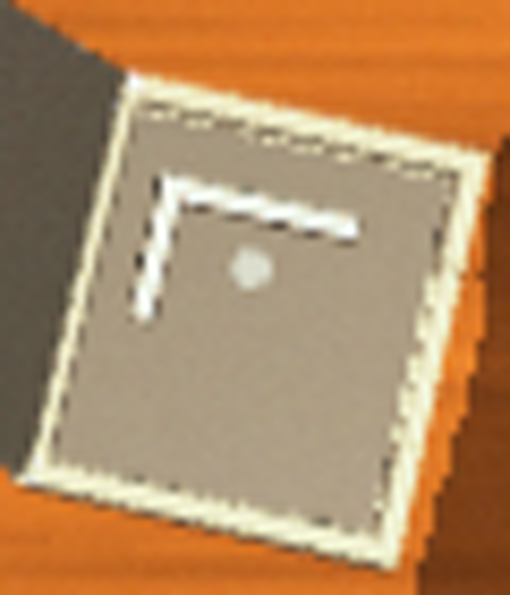

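The fences match the prediction within about 1 mm: the inner corner top was predicted at crop (180,204) and seen at about (182,208). I lift the cartridge high over the cover.

```bash
python3 -m jog '[{"translation":[-1,0,0],"twist":0,"gripper":0},{"translation":[-3,0,0],"twist":0,"gripper":0},{"translation":[-6,0,0],"twist":0,"gripper":0},{"translation":[-9,0,0],"twist":0,"gripper":0},{"translation":[-12,0,0],"twist":0,"gripper":0},{"translation":[-15,0,0],"twist":0,"gripper":0},{"translation":[-18,0,0],"twist":0,"gripper":0},{"translation":[-21,0,0],"twist":0,"gripper":0},{"translation":[-23,0,0],"twist":0,"gripper":0},{"translation":[-23,0,0],"twist":0,"gripper":0},{"translation":[-23,0,0],"twist":0,"gripper":0}]'; python3 plan.py 549 74 220 -12.4
```

```text
t: 18.15
eef_pos: [498.0, 367.4, 228.7]
orientation: [147.3, 89.9, 31.8]
wrist_force: [-0.3, -0.3, -1.2]
width: 0.384
t 18.15 tcp [498.  367.4 228.7] w 0.384 F [-0.3 -0.3 -1.2]
tool x [ 0.001  0.001 -1.   ] y ang -25.45 j7 -79.4
shift cm [ 0.85 17.21 24.3 ]
twist (x down => minus) -13.05
```

```bash
python3 -m jog '[{"translation":[0,1,1.4],"twist":-1,"gripper":0},{"translation":[0,3,4.2],"twist":-3,"gripper":0},{"translation":[0,5,7.1],"twist":-5,"gripper":0},{"translation":[0,7,9.9],"twist":-7,"gripper":0},{"translation":[0,9,12.7],"twist":-9,"gripper":0},{"translation":[0,11,15.5],"twist":-11,"gripper":0},{"translation":[0,13,18.4],"twist":-13,"gripper":0},{"translation":[0,15,21.2],"twist":-13,"gripper":0},{"translation":[0,16.5,23.3],"twist":-13,"gripper":0},{"translation":[0,17.2,24.3],"twist":-13,"gripper":0},{"translation":[0,17.2,24.3],"twist":-13,"gripper":0},{"translation":[0,17.2,24.3],"twist":-13,"gripper":0}]'; python3 plan.py 549 74 60 -12.4;python3 - <<'E'
from h import *
w=snap("wrist","w18"); t=snap("top"); crop(t["image"],250,370,170,270,6,"t18")
E
```

```text
t: 19.15
eef_pos: [547.9, 74.8, 226.9]
orientation: [-102.8, 89.9, 154.8]
wrist_force: [-0.6, 0.9, -0.6]
width: 0.384
t 19.15 tcp [547.9  74.8 226.9] w 0.384 F [-0.6  0.9 -0.6]
tool x [-0.002  0.001 -1.   ] y ang -12.45 j7 -37.1
shift cm [16.69  0.16  0.06]
twist (x down => minus) -0.05
```

View pics/w18.png

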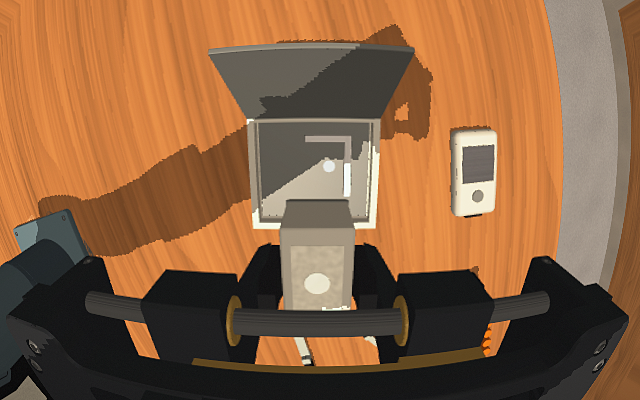

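View pics/t18.png

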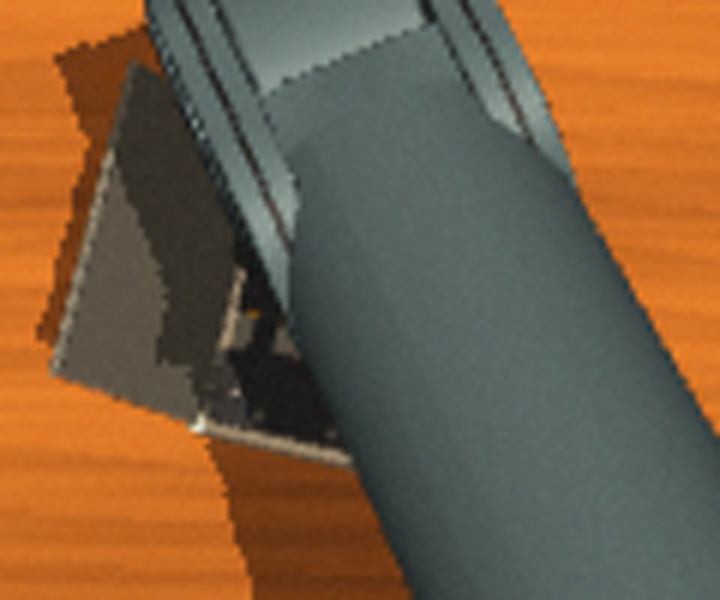

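The stage is in sight below the cartridge, and the cover at wrist (310,85) is still fully open. Descending to about 25 mm above the stage.

```bash
python3 -m jog '[{"translation":[1,0.2,0],"twist":0,"gripper":0},{"translation":[3,0.2,0],"twist":0,"gripper":0},{"translation":[6,0.2,0],"twist":0,"gripper":0},{"translation":[9,0.2,0],"twist":0,"gripper":0},{"translation":[12,0.2,0],"twist":0,"gripper":0},{"translation":[14.5,0.2,0],"twist":0,"gripper":0},{"translation":[16,0.2,0],"twist":0,"gripper":0},{"translation":[16.7,0.2,0],"twist":0,"gripper":0},{"translation":[16.7,0.2,0],"twist":0,"gripper":0},{"translation":[16.7,0.2,0],"twist":0,"gripper":0}]'; python3 plan.py 549 74 33.2 -12.4;python3 - <<'E'
from h import *
w=snap("wrist","w19"); t=snap("side"); crop(t["image"],240,360,110,240,4.5,"s19")
E
```

```text
t: 20.08
eef_pos: [550.8, 74.5, 61.0]
orientation: [179.5, 90.0, 77.1]
wrist_force: [0.5, 0.1, -0.5]
width: 0.381
t 20.08 tcp [550.8  74.5  61. ] w 0.381 F [ 0.5  0.1 -0.5]
tool x [ 0.     0.001 -1.   ] y ang -12.38 j7 -44.3
shift cm [ 2.78 -0.17  0.09]
twist (x down => minus) 0.02
```

View pics/w19.png

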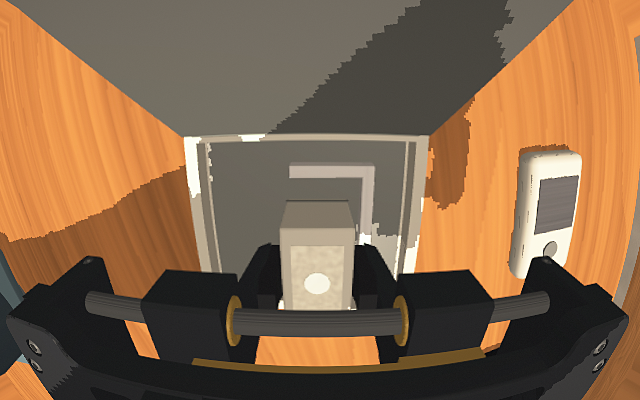

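View pics/s19.png

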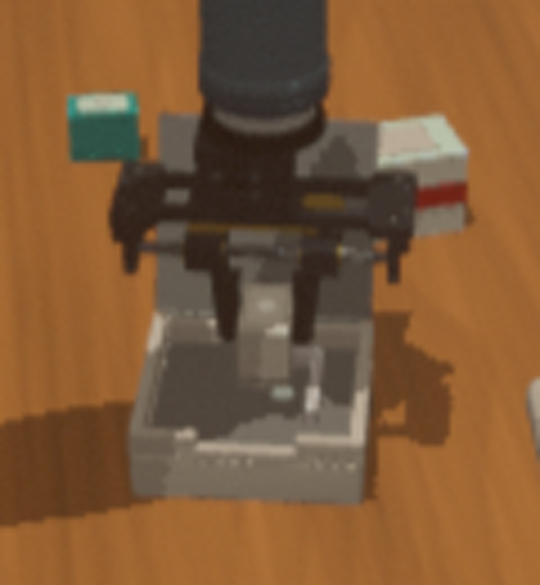

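Cartridge is about 9 mm from each fence, square to them. Lowering to the floor with force checks.

```bash
python3 -m jog '[{"translation":[0.6,0,0],"twist":0,"gripper":0},{"translation":[1.4,0,0],"twist":0,"gripper":0},{"translation":[2.1,0,0],"twist":0,"gripper":0},{"translation":[2.5,0,0],"twist":0,"gripper":0},{"translation":[2.5,0,0],"twist":0,"gripper":0},{"translation":[2.5,0,0],"twist":0,"gripper":0}]';python3 -m jog '[{"translation":[0.1,0,0],"twist":0,"gripper":0},{"translation":[0.2,0,0],"twist":0,"gripper":0},{"translation":[0.2,0,0],"twist":0,"gripper":0}]';python3 plan.py
```

```text
t: 20.68
eef_pos: [550.3, 73.4, 35.4]
orientation: [-74.0, 89.9, -176.4]
wrist_force: [-0.2, 0.2, -0.3]
width: 0.383
t: 20.93
eef_pos: [550.7, 73.4, 33.8]
orientation: [114.3, 90.0, 11.9]
wrist_force: [0.0, 0.3, -1.4]
width: 0.383
t 20.93 tcp [550.7  73.4  33.8] w 0.383 F [ 0.   0.3 -1.4]
tool x [ 0.  0. -1.] y ang -12.45 j7 -45.6
```

```bash
python3 -m jog '[{"translation":[0.05,0,0],"twist":0,"gripper":0},{"translation":[0.1,0,0],"twist":0,"gripper":0},{"translation":[0.1,0,0],"twist":0,"gripper":0}]'; python3 -m jog '[{"translation":[0.05,0,0],"twist":0,"gripper":0},{"translation":[0.1,0,0],"twist":0,"gripper":0},{"translation":[0.1,0,0],"twist":0,"gripper":0}]'
```

```text
t: 21.18
eef_pos: [550.8, 73.4, 33.2]
orientation: [69.0, 90.0, -33.4]
wrist_force: [-1.1, 0.2, 3.2]
width: 0.381
t: 21.43
eef_pos: [550.9, 73.4, 33.2]
orientation: [38.7, 90.0, -63.7]
wrist_force: [-4.8, -1.8, 14.2]
width: 0.388
```

The floor is felt at z=33.2 as predicted. I ease the down-force and slide towards the end fence.

```bash
python3 -m jog '[{"translation":[-0.1,0,0],"twist":0,"gripper":0},{"translation":[-0.1,0,-0.2],"twist":0,"gripper":0},{"translation":[-0.1,0,-0.4],"twist":0,"gripper":0},{"translation":[-0.1,0,-0.6],"twist":0,"gripper":0},{"translation":[-0.1,0,-0.6],"twist":0,"gripper":0}]'; python3 -m jog '[{"translation":[0,0,-0.15],"twist":0,"gripper":0},{"translation":[0,0,-0.3],"twist":0,"gripper":0},{"translation":[0,0,-0.3],"twist":0,"gripper":0}]'; python3 plan.py 561.1 81.6 33.2 -12.4
```

```text
t: 21.85
eef_pos: [552.6, 78.3, 33.2]
orientation: [38.5, 89.9, -64.0]
wrist_force: [-1.0, -3.5, 5.2]
width: 0.385
t: 22.1
eef_pos: [553.3, 81.0, 33.2]
orientation: [38.3, 89.9, -64.3]
wrist_force: [-1.5, -4.2, 6.0]
width: 0.381
t 22.1 tcp [553.3  81.   33.2] w 0.381 F [-1.5 -4.2  6. ]
tool x [ 0.001 -0.002 -1.   ] y ang -12.5 j7 -46.4
shift cm [-0.    0.75 -0.22]
twist (x down => minus) -0.1
```

```bash
python3 -m jog '[{"translation":[0,0,-0.1],"twist":0,"gripper":0},{"translation":[0,0,-0.15],"twist":0,"gripper":0},{"translation":[0,0,-0.15],"twist":0,"gripper":0}]'; python3 -m jog '[{"translation":[0,0,-0.1],"twist":0,"gripper":0},{"translation":[0,0,-0.15],"twist":0,"gripper":0},{"translation":[0,0,-0.15],"twist":0,"gripper":0}]'; python3 plan.py
```

```text
t: 22.35
eef_pos: [553.5, 81.6, 33.2]
orientation: [18.1, 89.8, -84.5]
wrist_force: [-1.8, -5.1, 8.3]
width: 0.386
t: 22.6
eef_pos: [553.4, 81.7, 33.2]
orientation: [3.6, 89.7, -98.9]
wrist_force: [-2.2, -8.7, 10.4]
width: 0.383
t 22.6 tcp [553.4  81.7  33.2] w 0.383 F [-2.2 -8.7 10.4]
tool x [-0.001 -0.005 -1.   ] y ang -12.57 j7 -46.7
```

End fence reached: the position stops and the force rises to about 9 N. Now I push towards the side fence.

```bash
python3 -m jog '[{"translation":[-0.05,0.2,0],"twist":0,"gripper":0},{"translation":[-0.05,0.4,0],"twist":0,"gripper":0},{"translation":[-0.05,0.5,0],"twist":0,"gripper":0},{"translation":[-0.05,0.5,0],"twist":0,"gripper":0}]'; python3 -m jog '[{"translation":[0,0.15,0],"twist":0,"gripper":0},{"translation":[0,0.3,0],"twist":0,"gripper":0},{"translation":[0,0.3,0],"twist":0,"gripper":0}]'; python3 plan.py 561.1 81.6 33.2 -12.4
```

```text
t: 22.93
eef_pos: [553.9, 81.5, 33.2]
orientation: [-45.5, 89.4, -148.0]
wrist_force: [-13.8, -5.5, 20.3]
width: 0.379
t: 23.18
eef_pos: [555.7, 81.1, 33.3]
orientation: [-49.3, 89.3, -151.8]
wrist_force: [-17.7, -6.6, 24.1]
width: 0.384
t 23.18 tcp [555.7  81.1  33.3] w 0.384 F [-17.7  -6.6  24.1]
tool x [-0.011 -0.006 -1.   ] y ang -12.46 j7 -46.1
shift cm [-0.    0.52 -0.17]
twist (x down => minus) -0.06
```

The down-force has grown to 24 N, so I raise the command a little before going on.

```bash
python3 -m jog '[{"translation":[-0.1,0,0],"twist":0,"gripper":0},{"translation":[-0.15,0,0],"twist":0,"gripper":0},{"translation":[-0.15,0,0],"twist":0,"gripper":0}]'; python3 plan.py 561.1 81.6 33.2 -12.4
```

```text
t: 23.43
eef_pos: [558.1, 80.7, 33.6]
orientation: [-42.3, 89.6, -144.8]
wrist_force: [-3.7, -4.8, 0.3]
width: 0.386
t 23.43 tcp [558.1  80.7  33.6] w 0.386 F [-3.7 -4.8  0.3]
tool x [-0.006 -0.004 -1.   ] y ang -12.49 j7 -46.0
shift cm [ 0.03  0.27 -0.15]
twist (x down => minus) -0.09
```

```bash
python3 -m jog '[{"translation":[0.02,0.15,0],"twist":0,"gripper":0},{"translation":[0.02,0.25,0],"twist":0,"gripper":0},{"translation":[0.02,0.25,0],"twist":0,"gripper":0}]'; python3 -m jog '[{"translation":[0,0.1,0],"twist":0,"gripper":0},{"translation":[0,0.15,0],"twist":0,"gripper":0},{"translation":[0,0.15,0],"twist":0,"gripper":0}]'; python3 plan.py 561.1 81.6 33.2 -12.4
```

```text
t: 23.68
eef_pos: [559.7, 80.3, 33.4]
orientation: [-47.4, 89.5, -149.9]
wrist_force: [-8.1, -6.0, 6.1]
width: 0.388
t: 23.93
eef_pos: [561.0, 80.0, 33.4]
orientation: [-47.9, 89.5, -150.4]
wrist_force: [-9.2, -5.4, 5.9]
width: 0.382
t 23.93 tcp [561.   80.   33.4] w 0.382 F [-9.2 -5.4  5.9]
tool x [-0.008 -0.005 -1.   ] y ang -12.48 j7 -45.7
shift cm [ 0.02 -0.03 -0.16]
twist (x down => minus) -0.08
```

```bash
python3 -m jog '[{"translation":[0,0.1,0],"twist":0,"gripper":0},{"translation":[0,0.15,0],"twist":0,"gripper":0},{"translation":[0,0.15,0],"twist":0,"gripper":0}]'; python3 -m jog '[{"translation":[0,0.1,0],"twist":0,"gripper":0},{"translation":[0,0.15,0],"twist":0,"gripper":0},{"translation":[0,0.15,0],"twist":0,"gripper":0}]'; python3 plan.py 561.1 81.6 33.2 -12.4; python3 - <<'E'
from h import *
w=snap("wrist"); crop(w["image"],200,440,120,330,3.3,"w20"); t=snap("side"); crop(t["image"],240,360,110,240,4.5,"s20")
E
```

```text
t: 24.18
eef_pos: [562.5, 79.7, 33.4]
orientation: [-47.9, 89.5, -150.3]
wrist_force: [-8.2, -4.7, 5.5]
width: 0.381
t: 24.43
eef_pos: [562.8, 79.6, 33.4]
orientation: [-52.0, 89.4, -154.5]
wrist_force: [-12.0, -5.3, 10.1]
width: 0.382
t 24.43 tcp [562.8  79.6  33.4] w 0.382 F [-12.   -5.3  10.1]
tool x [-0.01  -0.005 -1.   ] y ang -12.47 j7 -45.5
shift cm [ 0.02 -0.21 -0.16]
twist (x down => minus) -0.07
```

View pics/w20.png

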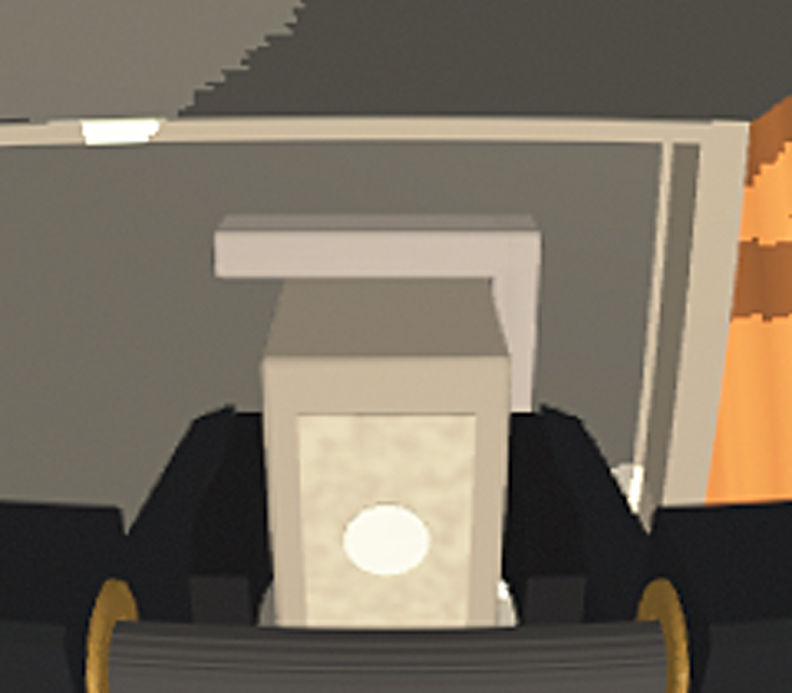

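View pics/s20.png

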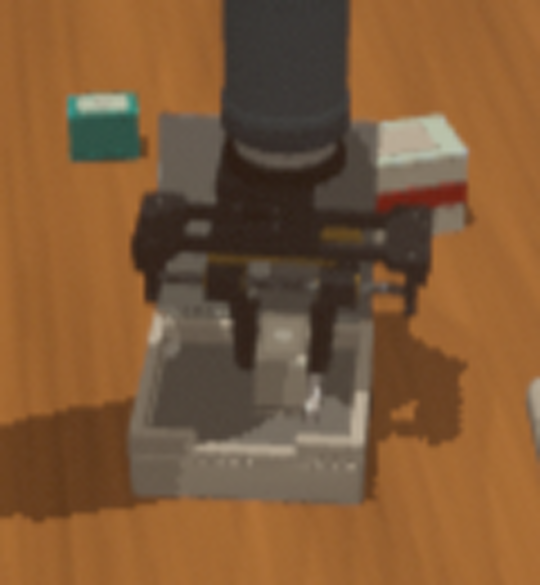

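The wrist view shows the cartridge in the corner, with no gap at the end fence (crop row 277) or at the side fence (crop column 497). I now press firmly on both while easing the down-force.

```bash
python3 -m jog '[{"translation":[-0.04,0,-0.1],"twist":0,"gripper":0},{"translation":[-0.04,0.05,-0.2],"twist":0,"gripper":0},{"translation":[-0.04,0.1,-0.2],"twist":0,"gripper":0},{"translation":[-0.04,0.1,-0.2],"twist":0,"gripper":0}]'; python3 plan.py 561.1 81.6 33.2 -12.4
```

```text
t: 24.87
eef_pos: [562.8, 79.6, 33.5]
orientation: [-47.5, 89.1, -150.0]
wrist_force: [-16.3, -8.1, 13.7]
width: 0.386
t 24.87 tcp [562.8  79.6  33.5] w 0.386 F [-16.3  -8.1  13.7]
tool x [-0.013 -0.007 -1.   ] y ang -12.51 j7 -45.6
shift cm [ 0.03 -0.21 -0.16]
twist (x down => minus) -0.11
```

```bash
python3 -m jog '[{"translation":[-0.03,0,0],"twist":0,"gripper":0},{"translation":[-0.06,0,0],"twist":0,"gripper":0},{"translation":[-0.06,0,0],"twist":0,"gripper":0},{"translation":[-0.06,0,0],"twist":0,"gripper":0}]'; python3 plan.py 561.1 81.6 33.2 -12.4
```

```text
t: 25.2
eef_pos: [562.8, 79.7, 33.5]
orientation: [-49.0, 89.2, -151.5]
wrist_force: [-13.6, -7.2, 6.6]
width: 0.384
t 25.2 tcp [562.8  79.7  33.5] w 0.384 F [-13.6  -7.2   6.6]
tool x [-0.013 -0.007 -1.   ] y ang -12.51 j7 -45.6
shift cm [ 0.03 -0.21 -0.15]
twist (x down => minus) -0.11
```

Forces are now about 10 N into the end fence, 12 N into the side fence and 7 N down. I hold and do a last check.

```bash
python3 -m jog '[{"translation":[0,0,0],"twist":0,"gripper":0},{"translation":[0,0,0],"twist":0,"gripper":0},{"translation":[0,0,0],"twist":0,"gripper":0},{"translation":[0,0,0],"twist":0,"gripper":0}]'; python3 - <<'E'
from h import *
w=snap("wrist"); crop(w["image"],250,380,170,300,6,"w21"); snap("top","t21"); snap("side","s21")
E
```

```text
t: 25.53
eef_pos: [562.8, 79.6, 33.5]
orientation: [-48.7, 89.2, -151.2]
wrist_force: [-13.5, -8.0, 6.2]
width: 0.385
```

View pics/w21.png

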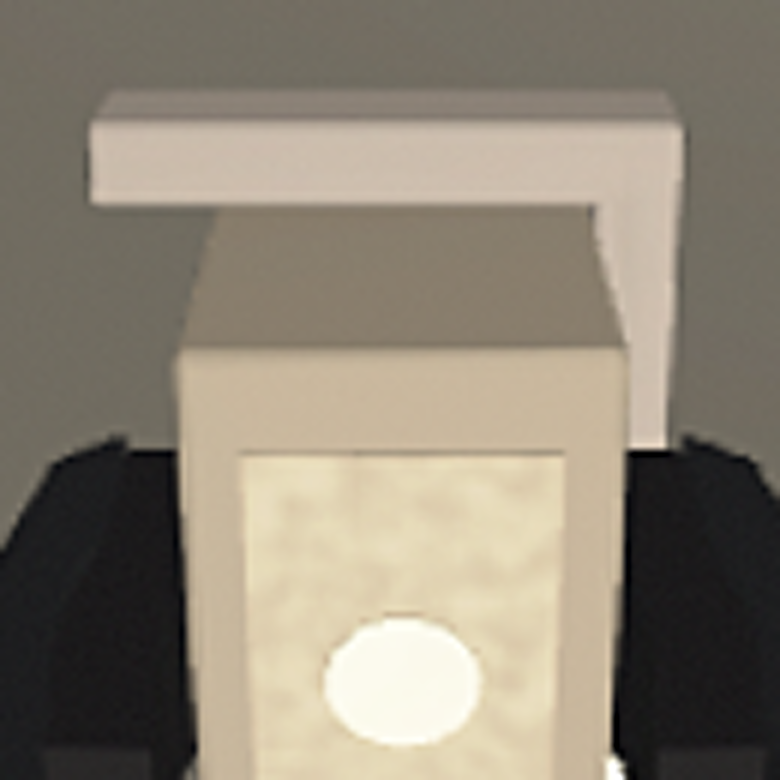

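View pics/t21.png

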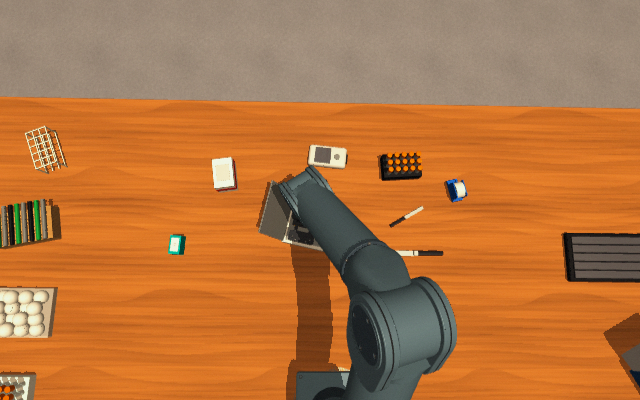

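View pics/s21.png

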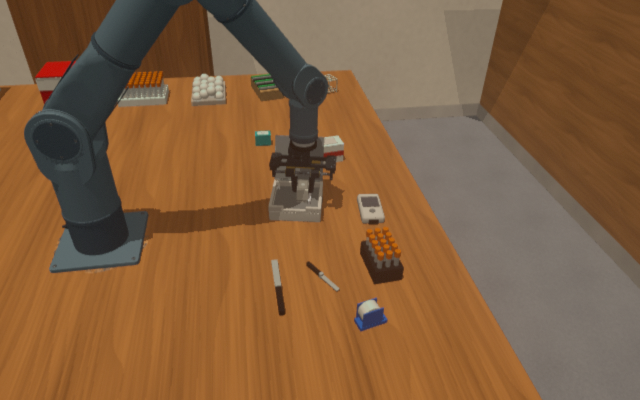

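No gap shows at either fence, the cover is open, the blade lies at side (278,285), and the other things are unmoved. Handing in.

```bash
python3 - <<'E'
from bench import order; print(order.hand_in())
E
```

```text
the job is handed in; nothing more can be done
None
```

I levered the cover fully open with the blade, keeping the gripper clear of it. I then laid the blade back in its old spot and put the white cartridge into the stage corner. The job was handed in at about 26 s with the cartridge still gripped and pressed.

**Last checks:**
- **Fences:** the cartridge did not move under extra push. It pressed about 10 N towards the end fence, 12 N towards the side fence and 6 N down, and floor friction takes part of the sideways push. The wrist view shows no gap at either fence.
- **Scene:** the cover still leans back open, the blade lies on the desk, and the other things look unmoved.

**What went wrong or disagreed:**
- **First grasp:** it closed just above the knife handle, because the real fingertips end about 20 mm short of the reported TCP. Two cameras and an undisturbed descent to a reported z of -10 mm confirmed this, and the second grasp held.
- **Down-force:** it rose briefly to about 24 N while I slid the cartridge along the end fence, and I eased it off.
- **Tilt:** pressing leaves the tool, and presumably the cartridge, leaning about 0.8°. That would be roughly 0.1–0.2 mm over the 12 mm height of the fences.

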